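Load the battery tray and pin its hold-down bar

TASK

Load the battery tray for transport. Lift off the hold-down bar that lies loose in its brackets, put every battery pack standing on the bench upright into a bay of its own, right down on the tray floor, lay the bar back across the packs with the eye at each end between the two ears of its bracket, and lock each end with a pin pushed fully home through both ears and the eye. Leave the bottle, the mug and the screwdriver where they are.

Things in the scene. Friction and masses are not known exactly. Their poses are not given: they have to be found in the camera images.
- tray: Aluminium battery tray, fixed to the bench, a steel bracket at each end. Origin: centre of its underside; x points away from its front (the side facing the robot), y along the bays to the left bracket, z up. Trough 68 (x) by 160 mm (y), walls and dividers 4 mm thick, 27 mm high, floor 4 mm. Brackets included 228 mm long; a connector sticks out 17 mm at the back.
- bay_1 (a point): Centre of the floor of bay 1 (left end), 4 mm above the bench; axes as the tray's. The bay is 60 mm (x) by 35 mm (y) inside, 39 mm from the next. Any pack may go in any bay.
- bay_2 (a point): Centre of the floor of bay 2 (second from left), 4 mm above the bench; axes as the tray's. The bay is 60 mm (x) by 35 mm (y) inside, 39 mm from the next. Any pack may go in any bay.
- bay_3 (a point): Centre of the floor of bay 3 (third from left), 4 mm above the bench; axes as the tray's. The bay is 60 mm (x) by 35 mm (y) inside, 39 mm from the next. Any pack may go in any bay.
- bay_4 (a point): Centre of the floor of bay 4 (right end), 4 mm above the bench; axes as the tray's. The bay is 60 mm (x) by 35 mm (y) inside, 39 mm from the next. Any pack may go in any bay.
- bracket_left (a point): Middle of the left bracket on its hole axis, 86 mm above the bench, 94 mm from the tray's centre; axes as the tray's. Two upright ears, 8 mm thick, 20 mm apart in x (outer faces 18 mm from here), 26 mm wide, top 99 mm up, 13 mm holes along x. Between them a saddle 74 mm up carries the bar's end; an end plate 90 mm high stands 15 mm beyond the axis, away from the bays.
- bracket_right (a point): Middle of the right bracket on its hole axis, 86 mm above the bench, 94 mm from the tray's centre; axes as the tray's. Two upright ears, 8 mm thick, 20 mm apart in x (outer faces 18 mm from here), 26 mm wide, top 99 mm up, 13 mm holes along x. Between them a saddle 74 mm up carries the bar's end; an end plate 90 mm high stands 15 mm beyond the axis, away from the bays.
- pack_1_mid (a point): Centre of a grey battery pack, 56 mm (x) by 31 mm (y) by 62 mm high, 0.2 to 0.4 kg, standing on the bench; z up. Either way round is right. Two contact blades on top, 5 mm high, 22 mm from the middle in x. Packs in the bays stand 8 mm apart in y, so grip the two faces 56 mm apart (the x ends). May be absent.
- pack_2_mid (a point): Centre of a grey battery pack, 56 mm (x) by 31 mm (y) by 62 mm high, 0.2 to 0.4 kg, standing on the bench; z up. Either way round is right. Two contact blades on top, 5 mm high, 22 mm from the middle in x. Packs in the bays stand 8 mm apart in y, so grip the two faces 56 mm apart (the x ends). May be absent.
- pack_3_mid (a point): Centre of a grey battery pack, 56 mm (x) by 31 mm (y) by 62 mm high, 0.2 to 0.4 kg, standing on the bench; z up. Either way round is right. Two contact blades on top, 5 mm high, 22 mm from the middle in x. Packs in the bays stand 8 mm apart in y, so grip the two faces 56 mm apart (the x ends). May be absent.
- pack_4_mid (a point): Centre of a grey battery pack, 56 mm (x) by 31 mm (y) by 62 mm high, 0.2 to 0.4 kg, standing on the bench; z up. Either way round is right. Two contact blades on top, 5 mm high, 22 mm from the middle in x. Packs in the bays stand 8 mm apart in y, so grip the two faces 56 mm apart (the x ends). May be absent.
- bar_mid (a point): Centre of the web of the dark hold-down bar, 0.25 kg, 18 mm above its underside; z up. Web 12 mm thick (x), 24 mm high, 212 mm long (y), ends rounded; below it a rubber foot 30 mm wide (x), 144 mm long, 6 mm thick. Either way round. In place, as at the start, its ends rest on the saddles, the foot 2 mm over the packs, this point 86 mm up. It can be laid aside along x on the clear bench left of the tray, about (0.45, 0.245).
- bar_eye_a (a point): Centre of the eye (14 mm hole, axis along the bar's x) in the bar's +y end, 94 mm from its middle.
- bar_eye_b (a point): Centre of the eye (14 mm hole, axis along the bar's x) in the bar's -y end, 94 mm from its middle.
- pin_1_grip (a point): Centre of the grip of a lock pin (92 mm long, 0.09 kg): ribbed black square grip 42 mm long, 20 by 20 mm, and a round-nosed steel shank 10 mm thick sticking out 50 mm. Lies level on any of the grip's sides, this point 10 mm up; x points along the shank to its tip. The two pins are alike; either fits either bracket, from front or back.
- pin_2_grip (a point): Centre of the grip of a lock pin (92 mm long, 0.09 kg): ribbed black square grip 42 mm long, 20 by 20 mm, and a round-nosed steel shank 10 mm thick sticking out 50 mm. Lies level on any of the grip's sides, this point 10 mm up; x points along the shank to its tip. The two pins are alike; either fits either bracket, from front or back.
- pin_1_shank (a point): Point on the axis of the pin's shank, 39 mm from the grip's centre, 18 mm from the grip's front face: midway between the bracket's ears when the pin is fully home, grip against the ear. Released, the pin droops a little in its holes.
- pin_2_shank (a point): Point on the axis of the pin's shank, 39 mm from the grip's centre, 18 mm from the grip's front face: midway between the bracket's ears when the pin is fully home, grip against the ear. Released, the pin droops a little in its holes.
- ipa_bottle: Dropper bottle, 41 mm wide, 128 mm high, standing behind the tray; to be left alone. Origin: centre of its underside.
- mug: White mug, 86 mm high, standing at the right of the work, where the arm of the magnifier lamp crosses over the bench (0.42 m up) and the fume nozzle hangs low behind the tray's right end; to be left alone. Origin: centre of its underside.
- driver_red: Red-handled screwdriver, 134 mm long, lying behind the tray; to be left alone. Origin: under its middle.

How it is judged:
On the way, in this order (a step that is already met when the one before it is completed fails the run):
1. every pack stands upright on the floor of a bay (z of pack_1_mid in the frame of tray between 0.03 and 0.039 m and x of pack_1_mid in the frame of tray between -0.008 and 0.008 m and y of pack_1_mid in the frame of tray between -0.066 and 0.066 m and angle between each of pack_1_mid, pack_2_mid, pack_3_mid, pack_4_mid's own z axis and vertical below 0.1 rad and z of pack_2_mid in the frame of tray between 0.03 and 0.039 m and x of pack_2_mid in the frame of tray between -0.008 and 0.008 m and y of pack_2_mid in the frame of tray between -0.066 and 0.066 m and z of pack_3_mid in the frame of tray between 0.03 and 0.039 m and x of pack_3_mid in the frame of tray between -0.008 and 0.008 m and y of pack_3_mid in the frame of tray between -0.066 and 0.066 m and z of pack_4_mid in the frame of tray between 0.03 and 0.039 m and x of pack_4_mid in the frame of tray between -0.008 and 0.008 m and y of pack_4_mid in the frame of tray between -0.066 and 0.066 m), for 0.2 s.
2. the hold-down bar lies back across the packs, each eye between the ears of a bracket (((distance between bar_eye_a and bracket_left below 0.008 m and distance between bar_eye_b and bracket_right below 0.008 m) or (distance between bar_eye_b and bracket_left below 0.008 m and distance between bar_eye_a and bracket_right below 0.008 m))), for 0.2 s.
At the end, for the whole second after the job is handed in: Each pack present is upright (0.1 rad) on a bay floor; each bar eye is within 8 mm of the middle of its bracket; one pin is fully home through each bracket (shank point within 6 mm of the middle, axis within 0.15 rad); all at rest; bottle, mug and screwdriver within 40 mm of their places (all of step 1 and ((distance between bar_eye_a and bracket_left below 0.008 m and distance between bar_eye_b and bracket_right below 0.008 m) or (distance between bar_eye_b and bracket_left below 0.008 m and distance between bar_eye_a and bracket_right below 0.008 m)) and (((distance between pin_1_shank and bracket_left below 0.006 m and angle between the x axis of pin_1_shank and the x axis of tray, either way round below 0.15 rad) and (distance between pin_2_shank and bracket_right below 0.006 m and angle between the x axis of pin_2_shank and the x axis of tray, either way round below 0.15 rad)) or ((distance between pin_2_shank and bracket_left below 0.006 m and angle between the x axis of pin_2_shank and the x axis of tray, either way round below 0.15 rad) and (distance between pin_1_shank and bracket_right below 0.006 m and angle between the x axis of pin_1_shank and the x axis of tray, either way round below 0.15 rad))) and linear speed of each of pack_1, pack_2, pack_3, pack_4, bar, pin_1, pin_2 below 0.02 m/s); the robot touches nothing.
It fails at once if the bottle is disturbed (moved more than 40 mm) (distance of ipa_bottle from where it was at the start of the episode above 0.04 m).
It fails at once if the mug is disturbed (moved more than 40 mm) (distance of mug from where it was at the start of the episode above 0.04 m).
It fails at once if the screwdriver is disturbed (moved more than 40 mm) (distance of driver_red from where it was at the start of the episode above 0.04 m).
Of pack_1, pack_2, pack_3, pack_4 only 3 to 4 are there at a start; the rules pass over those that are not, and their reading is None.
At some moment in a run one of pin_1, pin_2, bar may be knocked a few centimetres aside while the robot is not near it.
Once in a run the grip may slacken for a moment while it holds something.
It also fails if it takes over 208 s, if anything falls off the work surface, if the arm or the gripper's body presses on something with over 40 N, if the wrist force passes 120 N, or if a joint passes its speed limit or range.

ROBOT

A 6-joint arm with a two-finger parallel gripper is mounted at the origin on a cart in front of the work surface, level with it; the furniture and walls round the work are solid. World frame = base frame: x ahead of the robot, y to its left, z up, the work surface at z = 0. Lengths are in m, angles in rad, forces in N, time in s.
With the tool pointing down it reaches from about 0.35 to 0.775 m from the base axis. Payload 7.3 kg.
Tool frame: the origin (TCP) lies between the finger pads; the fingertips stand 8 mm ahead of it and the grasp point (between the pads) lies 11 mm behind it (robot.nose_length is the distance from the TCP to the fingertips, in m); z points along the fingers, y is the line along which they close (so a half turn about z gives the same grasp; the last joint's range is limited). The gripper opens to 92 mm and grips with 3 to 60 N. Pads are 19 mm wide; open, the fingers measure 130 mm over their backs; the gripper's body (75 mm by 190 mm) begins 47 mm behind the grasp point.
Start: joints at [-1.396, 0.342, 1.524, -0, 1.275, -0.146], TCP at [0.166, -0.498, 0.235] pointing down, gripper open.
Joint ranges: [-2.53, 2.53], [-0.77, 2.02], [0.04, 2.7], [-1, 4.14], [0.28, 2.66], [-3.11, 3.11]. Speed limits (rad/s): [2.57, 2.57, 3.14, 3.14, 3.14, 3.14].

INTERFACE

Orientations are given as [roll, pitch, yaw] about the fixed x, y, z axes, in that order (R = Rz(yaw) Ry(pitch) Rx(roll)).
In Python, from cell import robot gives the robot as it stands. The module is installed in compiled form; this text tells all that it offers.
- The arm moves only by the shell command python3 -m jog 'ROWS' [FORCE]. ROWS is JSON, a list that holds one entry, the list of rows, each a list of 5 numbers: the gripper's target within -1 to 1 (fully open at 1, half-way at 0, shut at -1), then the shift along the tool's x, y, z in m, then the turn about the tool's z in rad. A call has 1 to 5 rows; each row is the pose to reach, as a shift and turn from the pose commanded when the call began, along the tool's axes at that moment; what a row does not reach only later rows make up. A row lasts 1/12 s, in which the tool goes at most 41.7 mm and 7.16 degrees, less where a joint would pass 70% of its speed; a pose out of reach is approached as far as the arm can. A call with a gripper value outside its range is refused whole. The fingers move at their own pace and stop on an object; FORCE is the grip in N (left out, the last holds). Time passes only in rows, so rows that repeat a pose let the fingers close. It gives the time, the measured TCP pose, the force, the opening and the grip force at its end, in the units of the state.
- robot.observe(): the state, without advancing time (a new reading comes with each control period).
- robot.read_camera(name): name is "scene" or "top" or "wrist"; returns the picture (480x640x3 uint8, red, green, blue); there is no depth.
- robot.camera_model(name): a dict with "camera_matrix" (3x3 intrinsics, pixels), "dist_coeffs" ([k1, k2, p1, p2, k3] as OpenCV has them; the pictures are not rectified), "position" and "attitude" of the camera in the world; the wrist camera has in their place "mount" (4x4, takes a point from camera to tool coordinates, whose origin is the TCP and whose axes are the flange's). Camera axes: x right, y down, z forward; pixel columns grow to the right and rows downward; lengths in m; the calibration is good to about 2 mm. A picture is of the moment at which its call begins: read the wrist's pose just before it. camera_model takes no time and is no camera call.
- robot.hand_in(): hands the job in; it is judged then, once.
The state is a dict: "time": time; "qpos": joint angles; "qvel": joint speeds; "joint_efforts": joint torques, N m; "tool_pos": TCP position; "tool_rot": TCP orientation; "contact_force": force on the tool from outside, world axes, zero at the start; "torque": the same for the moment, N m; "opening": finger opening in m; "grip_force": force on a finger pad.
Only numpy, scipy, OpenCV 4.12 (cv2) and the standard library are available. Lean on these libraries where they do the work, as an engineer would, in place of code of your own. Each camera call takes 0.05 s, during which the arm holds its last target. There are 200 camera calls.

## Working session

There is one attempt and no reset: what is moved stays moved. The work goes in short steps, Python scripts to look and compute and a shell command to move; the robot and the scene stay as the last step left them, time stands still between calls to the robot, and variables do not carry over. Pictures are saved under pics/ and viewed, at most 14 in all, crops included, and the job is handed in when it is done.

```bash
mkdir -p pics; ls; cat > h.py <<'E'
import numpy as np, cv2
from cell import robot
from scipy.spatial.transform import Rotation as R
def cam(name, st=None):
    m=robot.camera_model(name); K=np.array(m["camera_matrix"],float); d=np.array(m["dist_coeffs"],float)
    if "mount" in m:
        st=st or robot.observe(); M=np.array(m["mount"]); Rt=R.from_euler('xyz',st["tool_rot"]).as_matrix()
        return K,d,Rt@M[:3,:3],np.array(st["tool_pos"])+Rt@M[:3,3]
    a=np.array(m["attitude"],float)
    A=a if a.shape==(3,3) else R.from_euler('xyz',a).as_matrix() 
    return K,d,A,np.array(m["position"],float)
def ray(c,uv):
    K,d,A,p=c; n=cv2.undistortPoints(np.array(uv,float).reshape(-1,1,2),K,d)[:,0]
    return p,(A@np.c_[n,np.ones(len(n))].T).T
def onz(c,uv,z):
    p,r=ray(c,uv); return p+r*((z-p[2])/r[:,2])[:,None]
def proj(c,P):
    K,d,A,p=c; Q=(np.atleast_2d(P)-p)@A; return cv2.projectPoints(Q,np.zeros(3),np.zeros(3),K,d)[0][:,0]
def tri(c1,u1,c2,u2):
    p,a=ray(c1,[u1]);q,b=ray(c2,[u2]);a=a[0]/np.linalg.norm(a);b=b[0]/np.linalg.norm(b)
    s=np.linalg.lstsq(np.c_[a,-b],q-p,rcond=None)[0]; return (p+s[0]*a+q+s[1]*b)/2, np.linalg.norm(p+s[0]*a-q-s[1]*b)
def snap(name,f=None):
    st=robot.observe(); im=robot.read_camera(name)[:,:,::-1].copy()
    if f: cv2.imwrite('pics/'+f,im)
    return im,cam(name,st)
E
python3 - <<'E'
from h import *
for n in("scene","top","wrist"): print(n,robot.camera_model(n))
for n in("scene","top"): snap(n,n+'0.png')
print(robot.observe())
E
```

```text
pics
scene {'camera_matrix': array([[587.71175259,   0.        , 321.31393979],
       [  0.        , 587.71175259, 245.30597891],
       [  0.        ,   0.        ,   1.        ]]), 'dist_coeffs': array([0.04838173, 0.        , 0.        , 0.        , 0.        ]), 'position': array([-0.20162428,  0.60349014,  0.98257104]), 'attitude': array([-2.31434045, -0.01596032, -2.20627281])}
top {'camera_matrix': array([[609.6424425 ,   0.        , 319.70562385],
       [  0.        , 609.6424425 , 221.58201687],
       [  0.        ,   0.        ,   1.        ]]), 'dist_coeffs': array([-0.04696812,  0.        ,  0.        ,  0.        ,  0.        ]), 'position': array([0.30555051, 0.01607652, 1.4766089 ]), 'attitude': array([-2.93109822e+00,  1.80897899e-03, -1.68080851e+00])}
wrist {'camera_matrix': array([[402.06398047,   0.        , 319.35071619],
       [  0.        , 402.06398047, 239.74037   ],
       [  0.        ,   0.        ,   1.        ]]), 'dist_coeffs': array([-0.01660155,  0.        ,  0.        ,  0.        ,  0.        ]), 'mount': array([[ 2.47058928e-04, -9.60782636e-01
[... 308 characters left out ...]
': 0.1, 'qpos': array([-1.39601762e+00,  3.42642071e-01,  1.52492422e+00,  9.50196387e-06,
        1.27539072e+00, -1.46018266e-01]), 'qvel': array([-7.95289338e-04, -6.42092247e-04, -1.23466479e-03, -4.20417774e-06,
        1.82104158e-03, -1.79081000e-03]), 'joint_efforts': array([ 1.13395516e-03, -4.32004166e+01, -2.44694191e+01,  7.18227332e-02,
        5.26391761e-02, -4.82158441e-05]), 'tool_pos': array([ 0.16549766, -0.49786292,  0.2341192 ]), 'tool_rot': array([-3.14024414e+00, -2.07503288e-04,  3.20794056e-01]), 'contact_force': array([-0.06102862,  0.5474181 , -1.0201158 ]), 'torque': array([-0.03391692, -0.04089753, -0.00578715]), 'grip_force': 0.0, 'opening': 0.09186837331898627}
```

View pics/top0.png

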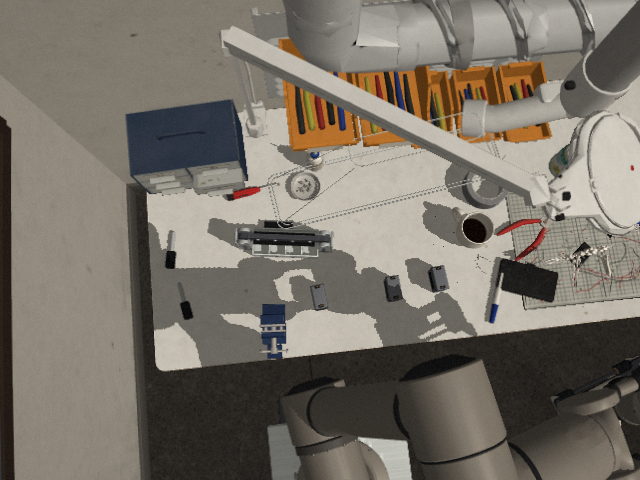

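View pics/scene0.png

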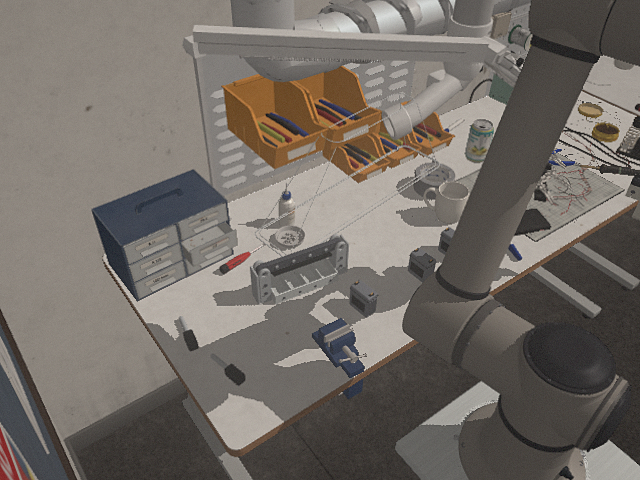

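Top view: tray at (284,238) with the bar in it, three packs at (319,296), (392,288) and (437,278), and pins at (170,250) and (185,302) with their grips toward the bottom. There is a vise at (272,330), the mug at (473,226), the screwdriver at (243,192), and the lamp arm crosses above. The scene view confirms this: three packs, with the pins lower left.

```bash
python3 - <<'E'
from h import *
c=cam("top"); np.set_printoptions(precision=4,suppress=True)
print("packs",onz(c,[(319,293),(392,285),(437,275)],.062)[:,:2])
print("bar ends",onz(c,[(240,236),(328,237)],.098)[:,:2])
print("pins tip/grip",onz(c,[(172,232),(169,262),(180,283),(187,312)],.01)[:,:2])
print("vise",onz(c,[(262,310),(286,310),(272,355)],.06)[:,:2],"mug",onz(c,[(473,226)],.08))
s=cam("scene"); print("tri pack1",tri(c,(319,288),s,(362,286)))
print(proj(s,onz(c,[(319,293)],.062)), proj(cam("wrist"),np.array([[.4,-.2,0]])))
E
```

```text
packs [[ 0.4383  0.0056]
 [ 0.438  -0.165 ]
 [ 0.4494 -0.2726]]
bar ends [[ 0.5851  0.1724]
 [ 0.5605 -0.0288]]
pins tip/grip [[0.6313 0.3482]
 [0.5577 0.36  ]
 [0.5037 0.3365]
 [0.4324 0.3242]]
vise [[0.4139 0.1407]
 [0.4079 0.0856]
 [0.31   0.1274]] mug [[ 0.5523 -0.3703  0.08  ]]
tri pack1 (array([0.4474, 0.0016, 0.0563]), np.float64(0.007986414668213159))
[[361.5912 287.1119]] [[  48.4758 -197.015 ]]
```

```bash
cat >> h.py <<'E'
def go(P,yaw):
    "shift/turn in tool axes from the present pose to world P, yaw"
    s=robot.observe(); Rt=R.from_euler('xyz',s["tool_rot"]).as_matrix()
    d=Rt.T@(np.array(P)-s["tool_pos"]); t=-(yaw-s["tool_rot"][2]); t=(t+np.pi)%(2*np.pi)-np.pi
    print("shift",np.round(d,4),"turn",round(t,3),"t",round(s["time"],2),"opening",round(s["opening"],4))
E
python3 -c "
from h import *
print(onz(cam('top'),[(230,40),(540,190),(480,118)],.42))"
python3 -m jog '[[[1,0.16,-0.108,-0.02,-0.6],[1,0.16,-0.108,-0.02,-0.6],[1,0.16,-0.108,-0.02,-0.6],[1,0.16,-0.108,-0.02,-0.6],[1,0.16,-0.108,-0.02,-0.6]]]'
python3 -c "
from h import *
go([.45,-.13,.26],1.57)"
```

```text
[[ 0.9003545   0.1241316   0.42      ]
 [ 0.54426132 -0.40785416  0.42      ]
 [ 0.69198449 -0.32255273  0.42      ]]
time: 0.52
tool_pos: [0.2846, -0.3423, 0.2548]
tool_rot: [-3.141, -0.001, 0.928]
contact_force: [0.6, 0.1, 0.1]
opening: 0.0922
grip_force: 0.0
shift [ 0.2691  0.0051 -0.0049] turn -0.642 t 0.52 opening 0.0922
```

```bash
python3 -m jog '[[[1,0.2,0.004,-0.005,-0.62],[1,0.2,0.004,-0.005,-0.62],[1,0.2,0.004,-0.005,-0.62],[1,0.2,0.004,-0.005,-0.62],[1,0.2,0.004,-0.005,-0.62]]]' >/dev/null
python3 -m jog '[[[1,0.07,0.04,-0.005,-0.025],[1,0.07,0.04,-0.005,-0.025],[1,0.07,0.04,-0.005,-0.025]]]'
python3 - <<'E'
from h import *
im,c=snap("wrist","w1.png")
go([.57,.0,.26],1.57)
for P in [(.438,.006,.062),(.438,-.165,.062),(.449,-.273,.062)]: print(proj(c,P))
E
```

```text
time: 1.18
tool_pos: [0.4521, -0.1143, 0.2648]
tool_rot: [3.14, -0.002, 1.572]
contact_force: [-1.0, 0.4, 0.3]
opening: 0.0919
grip_force: 0.0
shift [0.1166 0.1193 0.0046] turn 0.002 t 1.23 opening 0.092
[[300.78122879  64.81133633]]
[[302.82155497 263.26901028]]
[[314.86353998 364.80215912]]
```

View pics/w1.png

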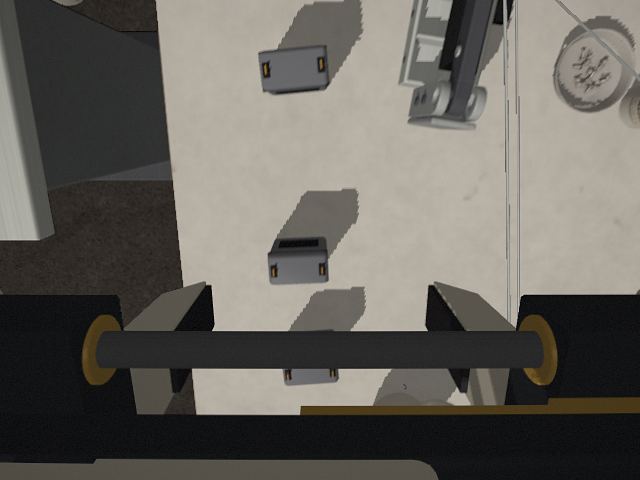

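Wrist view: pack 1's blades at (265,70) and (322,64), pack 2's at (275,271) and (322,269), pack 3's at (289,376) and (333,374). The tray's right bracket is at about (450,100).

```bash
python3 -m jog '[[[1,0.19,0.09,-0.03,0],[1,0.19,0.09,-0.03,0],[1,0.19,0.09,-0.03,0],[1,0.19,0.09,-0.03,0],[1,0.19,0.09,-0.03,0],[1,0.19,0.09,-0.03,0]]]' || python3 -m jog '[[[1,0.19,0.09,-0.03,0],[1,0.19,0.09,-0.03,0],[1,0.19,0.09,-0.03,0],[1,0.19,0.09,-0.03,0],[1,0.19,0.09,-0.03,0]]]'
python3 -m jog '[[[1,0,0.0,0,0],[1,0,0,0,0]]]'
python3 - <<'E'
from h import *
im,c=snap("wrist","w2.png")
np.save('w2c.npy',np.r_[c[2].ravel(),c[3]])
E
```

```text
time: 1.65
tool_pos: [0.5392, 0.0668, 0.2941]
tool_rot: [-3.141, 0.001, 1.564]
contact_force: [2.3, -0.6, -0.8]
opening: 0.0915
grip_force: 0.0
time: 1.82
tool_pos: [0.5391, 0.0669, 0.2935]
tool_rot: [-3.141, 0.001, 1.568]
contact_force: [-0.6, -0.8, -0.1]
opening: 0.0917
grip_force: 0.0invalid input
```

View pics/w2.png

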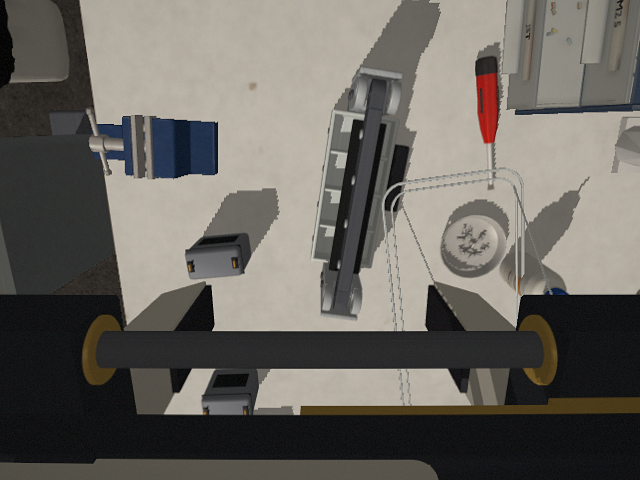

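Wrist view from over the tray: the bar runs from (378,82) to (343,315) and the bays lie open at its left. Pack 1 is at (217,262) and pack 2 at (228,395). The vise is at (155,147).

```bash
python3 - <<'E'
from h import *
im=cv2.imread('pics/w2.png'); cv2.imwrite('pics/w2b.png',cv2.resize(im[60:325,295:415],None,fx=2.2*1.0,fy=2.2,interpolation=cv2.INTER_CUBIC))
a=np.load('w2c.npy'); m=cam("wrist"); c2=(m[0],m[1],a[:9].reshape(3,3),a[9:])
print("wire",tri(c2,(390,192),cam("top"),(284,222)), tri(c2,(520,180),cam("top"),(272,180)))
c=c2
print(onz(c,[(378,82),(343,315)],.098))
hsv=cv2.cvtColor(im,cv2.COLOR_BGR2HSV); mk=cv2.inRange(hsv,(8,120,120),(25,255,255))
n,l,s,ce=cv2.connectedComponentsWithStats(mk)
for i in range(1,n):
    if s[i,4]>8 and s[i,4]<300: print(s[i],ce[i],onz(c,[ce[i]],.0645))
E
```

```text
wire (array([0.61662415, 0.07167038, 0.03321864]), np.float64(0.008455505272847049)) (array([0.71621346, 0.08970703, 0.08581426]), np.float64(0.006808942865314606))
[[ 0.58731733  0.17270553  0.098     ]
 [ 0.56198391 -0.03376005  0.098     ]]
[233 261   2   6   9] [233.55555556 263.33333333] [[0.4538868  0.00640204 0.0645    ]]
[188 265   3   6  10] [189.  267.5] [[0.4087872  0.00203902 0.0645    ]]
[518 281   2  13  14] [518.14285714 287.35714286] [[ 0.74253918 -0.0202593   0.0645    ]]
```

View pics/w2b.png

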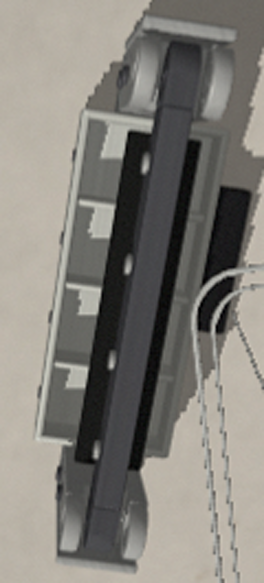

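```bash
python3 - <<'E'
from h import *
im=cv2.imread('pics/w2.png');a=np.load('w2c.npy'); m=cam("wrist"); c=(m[0],m[1],a[:9].reshape(3,3),a[9:])
print(onz(c,[(332.3,110),(311.8,260)],.029))
go([.575,.09,.28],1.449)
E
python3 -m jog '[[[1,0.023,0.036,0.014,0.12],[1,0.023,0.036,0.014,0.12],[1,0.023,0.036,0.014,0.12],[1,0.023,0.036,0.014,0.12]]]'
python3 - <<'E'
from h import *
im,c=snap("wrist")
cv2.imwrite('pics/w3.png',cv2.resize(im[30:320,230:420],None,fx=2,fy=2,interpolation=cv2.INTER_CUBIC)); cv2.imwrite('pics/w3f.png',im)
np.save('w3c.npy',np.r_[c[2].ravel(),c[3]])
E
```

```text
[[ 0.55270786  0.15330404  0.029     ]
 [ 0.53138699 -0.00247639  0.029     ]]
shift [0.0245 0.0363 0.0133] turn 0.117 t 1.87 opening 0.0922
time: 2.2
tool_pos: [0.5745, 0.0873, 0.2796]
tool_rot: [-3.14, 0.001, 1.445]
contact_force: [0.1, 0.7, -0.9]
opening: 0.092
grip_force: 0.0
```

View pics/w3.png

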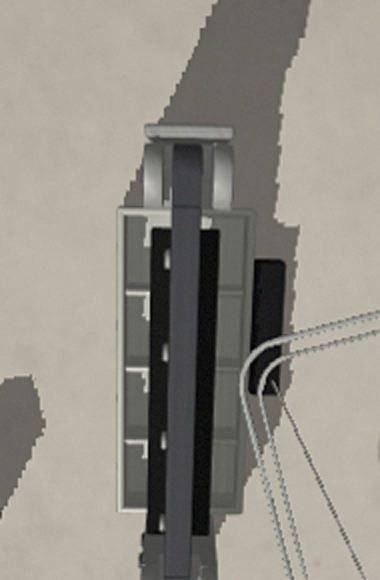

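The bar is aligned vertically in this view. Trough corners in the crop are at (118,207), (253,207), (117,513) and (240,513), the end plate spans (145..233,131), and the web is at x ≈ 184.

```bash
python3 - <<'E'
from h import *
np.set_printoptions(precision=4,suppress=True)
m=cam("wrist")
def L(f): a=np.load(f); return (m[0],m[1],a[:9].reshape(3,3),a[9:])
c2,c3=L('w2c.npy'),L('w3c.npy')
p=lambda x,y:(230+x/2,30+y/2); q=lambda x,y:(295+x/2.2,60+y/2.2)
C=onz(c3,[p(118,207),p(253,207),p(117,513),p(240,513)],.027); print(C, C.mean(0))
print("len",np.linalg.norm(C[0]-C[2]),np.linalg.norm(C[0]-C[1]),np.linalg.norm(C[2]-C[3]))
print("yaw",[np.arctan2(-(a-b)[0],(a-b)[1]) for a,b in((C[0],C[2]),(C[1],C[3]))])
print("plate L",tri(c3,p(145,125),c2,q(140,15)),tri(c3,p(233,125),c2,q(238,25)))
print("corner LF",tri(c3,p(118,207),c2,q(82,110)),tri(c3,p(117,513),c2,q(37,440)))
# bar web by rows: dark bluish stripe
im=cv2.imread('pics/w3f.png')
for r in (160,200,240): print(r, im[r,306:342:2].sum(1))
W=onz(c3,[p(171,250),p(203,250),p(169,450),p(194,450)],.098);print(W)
E
```

```text
[[ 0.554   0.1547  0.027 ]
 [ 0.6189  0.1465  0.027 ]
 [ 0.5301 -0.0034  0.027 ]
 [ 0.596  -0.0117  0.027 ]] [0.5748 0.0715 0.027 ]
len 0.15991428013650436 0.06546326593066218 0.06640261866914346
yaw [np.float64(-0.14960884627350582), np.float64(-0.14373907090088137)]
plate L (array([0.5736, 0.1869, 0.0751]), np.float64(0.00027623563722105354)) (array([0.6088, 0.1814, 0.0903]), np.float64(0.0004083964292036826))
corner LF (array([0.553 , 0.1542, 0.0126]), np.float64(0.0007717720255821581)) (array([0.5315, 0.0002, 0.0363]), np.float64(0.0003514693810886331))
160 [ 57  66  67 295 430 213 212 216 220 218 212 224  26  49  49  53  52 329]
200 [ 72  68  85  70 121 216 215 223 224 226 217 122  60  44  55  40 263 301]
240 [ 83  83  74  82 228 217 215 223 221 213 198  17  36  43  27 151 310 299]
[[0.5783 0.1363 0.098 ]
 [0.5911 0.1347 0.098 ]
 [0.5665 0.0519 0.098 ]
 [0.5773 0.0505 0.098 ]]
```

```bash
python3 -c "
from h import *
go([.575,.0715,.13],1.429);go([.575,.0715,.084],1.429)"
python3 -m jog '[[[-0.3,-0.015,0.003,0.15,0.016],[-0.3,-0.015,0.003,0.15,0.016],[-0.3,-0.015,0.003,0.15,0.016],[-0.3,-0.015,0.003,0.15,0.016],[-0.3,-0.015,0.003,0.15,0.016]]]'
python3 - <<'E'
from h import *
im,c=snap("wrist","w4.png")
go([.575,.0715,.084],1.429)
E
```

```text
shift [-0.0156  0.0026  0.1504] turn 0.016 t 2.25 opening 0.0921
shift [-0.0156  0.0026  0.1964] turn 0.016 t 2.25 opening 0.0921
time: 2.67
tool_pos: [0.5722, 0.0721, 0.1255]
tool_rot: [-3.132, 0.002, 1.429]
contact_force: [-1.7, 0.1, -0.4]
opening: 0.0632
grip_force: 0.0
shift [-0.0009  0.0011  0.0449] turn -0.0 t 2.72 opening 0.0589
```

View pics/w4.png

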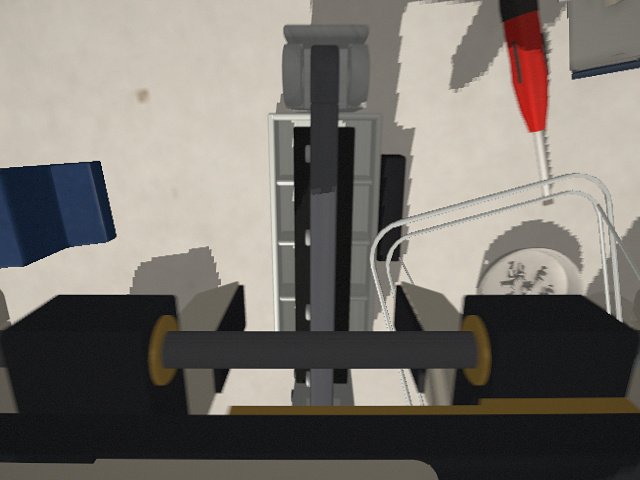

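The bar is centred between the closing fingers (web x ≈ 320) and runs straight down the picture. Next I descend and grip.

```bash
python3 -m jog '[[[-0.3,0,0,0.041,0],[-0.3,0,0,0.041,0],[-0.3,0,0,0.041,0],[-0.3,0,0,0.041,0]]]' 30
python3 -m jog '[[[-1,0,0,0.0,0],[-1,0,0,0.0,0],[-1,0,0,0.0,0],[-1,0,0,0.0,0],[-1,0,0,0.0,0]]]' 30
python3 -m jog '[[[-1,0,0,0.0,0],[-1,0,0,0.0,0],[-1,0,0,0.0,0]]]' 30
```

```text
time: 3.05
tool_pos: [0.5776, 0.0737, 0.0923]
tool_rot: [3.138, -0.001, 1.43]
contact_force: [0.6, -0.0, 0.0]
opening: 0.0342
grip_force: 0.0
time: 3.47
tool_pos: [0.5758, 0.0739, 0.0902]
tool_rot: [-3.141, -0.0, 1.43]
contact_force: [-4.1, 0.5, 6.9]
opening: 0.0118
grip_force: 30.0
time: 3.72
tool_pos: [0.5758, 0.074, 0.0902]
tool_rot: [-3.141, -0.0, 1.43]
contact_force: [-4.2, 0.0, 7.7]
opening: 0.0121
grip_force: 30.0
```

```bash
python3 -m jog '[[[-1,0,0,-0.03,0],[-1,0,0,-0.06,0],[-1,0,0,-0.09,0],[-1,0,0,-0.12,0],[-1,0,0,-0.12,0]]]' 30
python3 -c "
from h import *
go([.45,.245,.2],0)"
```

```text
time: 4.13
tool_pos: [0.5789, 0.0739, 0.2157]
tool_rot: [3.13, -0.001, 1.43]
contact_force: [0.5, 0.6, -1.7]
opening: 0.0117
grip_force: 30.0
shift [ 0.1513 -0.1518  0.0142] turn 1.43 t 4.13 opening 0.0117
```

```bash
python3 -m jog '[[[-1,0.03,-0.03,0,0.12],[-1,0.06,-0.06,0,0.24],[-1,0.09,-0.09,0,0.36],[-1,0.12,-0.12,0,0.48],[-1,0.15,-0.15,0,0.6]]]' 30 >/dev/null
python3 -m jog '[[[-1,0,0,0,0.12],[-1,0,0,0,0.24],[-1,0,0,0,0.36],[-1,0,0,0,0.48],[-1,0,0,0,0.6]]]' 30
python3 -m jog '[[[-1,0,0,0.03,0.12],[-1,0,0,0.06,0.23],[-1,0,0,0.09,0.23],[-1,0,0,0.12,0.23],[-1,0,0,0.15,0.23]]]' 30
python3 -m jog '[[[-1,0,0,0,0],[-1,0,0,0,0]]]'
python3 - <<'E'
from h import *
go([.45,.245,.0222],0)
im,c=snap("wrist","w5.png"); np.save('w5c.npy',np.r_[c[2].ravel(),c[3]])
E
```

```text
time: 4.97
tool_pos: [0.4558, 0.2337, 0.2084]
tool_rot: [3.141, 0.001, 0.24]
contact_force: [0.1, 0.4, -3.3]
opening: 0.0116
grip_force: 30.0
time: 5.38
tool_pos: [0.4557, 0.2335, 0.0574]
tool_rot: [3.141, 0.0, 0.015]
contact_force: [1.2, 0.5, -2.1]
opening: 0.0116
grip_force: 30.0
time: 5.55
tool_pos: [0.455, 0.2333, 0.058]
tool_rot: [3.14, 0.004, 0.015]
contact_force: [-0.0, 0.4, -1.5]
opening: 0.0118
grip_force: 30.0
shift [-0.0047 -0.0119  0.0358] turn 0.015 t 5.55 opening 0.0118
```

View pics/w5.png

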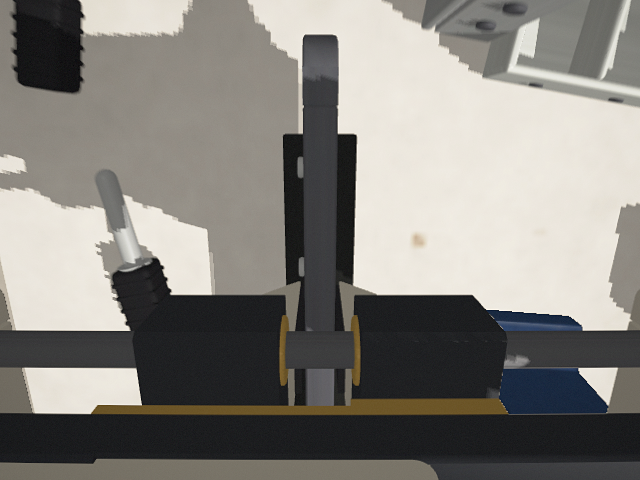

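The bar hangs straight ahead (x ≈ 320, top end at y = 40). Pin 2's shank is at (115,215), and the vise is clear at lower right. I set the bar down here.

```bash
python3 -m jog '[[[-1,0,-0.005,0.015,0],[-1,0,-0.005,0.030,0],[-1,0,-0.005,0.035,0],[-1,0,-0.005,0.035,0]]]' 30
python3 -m jog '[[[-1,0,0,0.001,0],[-0.8,0,0,0.001,0],[-0.6,0,0,0.001,0],[-0.4,0,0,0.001,0],[-0.3,0,0,0.001,0]]]' 30
python3 -m jog '[[[-0.3,0,0,0,0],[-0.3,0,0,-0.04,0],[-0.3,0,0,-0.08,0],[-0.3,0,0,-0.12,0],[0,0,0,-0.16,0]]]' 30
python3 -c "
from h import *
go([.431,.004,.2],1.57)"
```

```text
time: 5.93
tool_pos: [0.4564, 0.2388, 0.0248]
tool_rot: [-3.141, -0.001, 0.015]
contact_force: [0.1, -0.1, -3.5]
opening: 0.0114
grip_force: 30.0
time: 6.35
tool_pos: [0.4566, 0.2388, 0.0239]
tool_rot: [-3.141, -0.001, 0.015]
contact_force: [0.7, 0.2, 0.8]
opening: 0.0275
grip_force: 0.0
time: 6.77
tool_pos: [0.4557, 0.2385, 0.185]
tool_rot: [3.141, 0.0, 0.015]
contact_force: [1.2, 0.5, -0.6]
opening: 0.0354
grip_force: 0.0
shift [-0.0282  0.2341 -0.015 ] turn -1.555 t 6.77 opening 0.0354
```

```bash
python3 - <<'E'
from h import *
np.set_printoptions(precision=4,suppress=True)
c1=cam("wrist",dict(tool_pos=[.4521,-.1143,.2648],tool_rot=[3.14,-.002,1.572])); m=c1
a=np.load('w2c.npy'); c2=(m[0],m[1],a[:9].reshape(3,3),a[9:])
im=cv2.imread('pics/w1.png');hsv=cv2.cvtColor(im,cv2.COLOR_BGR2HSV); mk=cv2.inRange(hsv,(8,120,90),(25,255,255))
n,l,s,ce=cv2.connectedComponentsWithStats(mk)
for i in range(1,n):
    if 8<s[i,4]<400 and 200<ce[i][0]<400: print(s[i],ce[i],onz(c1,[ce[i]],.0645))
print(tri(c1,(265.5,70),c2,(189,267.5)),tri(c1,(322,65),c2,(233.5,263.3)))
E
```

```text
[320  59   3  10  21] [320.6667  63.9048] [[0.4546 0.0085 0.0645]]
[264  64   3  11  23] [265.      69.2609] [[0.4095 0.0044 0.0645]]
[321 267   2   7  13] [321.5385 270.2308] [[ 0.4559 -0.1688  0.0645]]
[272 269   3   8  14] [273.  272.5] [[ 0.4108 -0.1711  0.0645]]
[332 371   2   6  10] [332.4 373.9] [[ 0.4671 -0.2796  0.0645]]
[287 374   2   6  11] [287.4545 376.7273] [[ 0.4219 -0.2829  0.0645]]
(array([0.4103, 0.0034, 0.0684]), np.float64(0.0002375882437794046)) (array([0.4552, 0.0075, 0.0681]), np.float64(0.001160193165350621))
```

```bash
python3 -m jog '[[[1,0,0.04,0,-0.12],[1,-0.01,0.08,0,-0.24],[1,-0.02,0.12,0,-0.36],[1,-0.03,0.155,0,-0.48],[1,-0.03,0.19,0,-0.6]]]' >/dev/null
python3 -m jog '[[[1,0,0,0,-0.12],[1,0,0,0,-0.24],[1,0,0,0,-0.36],[1,0,0,0,-0.48],[1,0,0,0,-0.6]]]' >/dev/null
python3 -m jog '[[[1,0,0,0,-0.12],[1,0,0,0,-0.24],[1,0,0,0,-0.24]]]'
python3 -c "
from h import *
go([.431,.004,.11],1.66)
snap('wrist','w6.png')"
```

```text
time: 7.85
tool_pos: [0.4299, 0.0597, 0.1833]
tool_rot: [3.141, 0.0, 1.404]
contact_force: [-0.1, 1.1, -0.8]
opening: 0.092
grip_force: 0.0
shift [-0.0548  0.0103  0.0733] turn -0.256 t 7.85 opening 0.092
```

```bash
python3 -m jog '[[[1,0.04,0.035,-0.01,-0.026],[1,0.05,0.07,-0.02,-0.026],[1,0.055,0.105,-0.02,-0.026],[1,0.055,0.135,-0.02,-0.026],[1,0.055,0.135,-0.02,-0.026]]]' >/dev/null
python3 -m jog '[[[1,0,0,0,0],[1,0,0,0,0]]]'
python3 - <<'E'
from h import *
im,c=snap("wrist","w7f.png"); np.save('w7c.npy',np.r_[c[2].ravel(),c[3]])
cv2.imwrite('pics/w7.png',cv2.resize(im[0:330,200:440],None,fx=1.8,fy=1.8,interpolation=cv2.INTER_CUBIC))
E
```

```text
time: 8.48
tool_pos: [0.5715, 0.091, 0.2026]
tool_rot: [-3.14, 0.0, 1.423]
contact_force: [-0.6, -0.3, 0.1]
opening: 0.0918
grip_force: 0.0
```

View pics/w7.png

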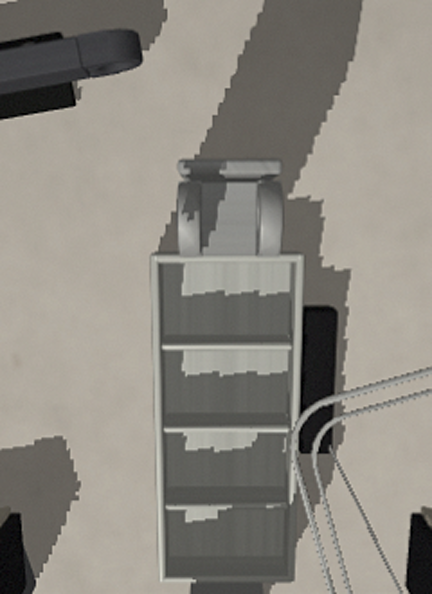

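The empty trough is clear: outer rim corners at (151,254), (303,254), (160,580) and (293,580) in the crop, divider tops at rows 347, 430 and 504.

```bash
python3 - <<'E'
from h import *
np.set_printoptions(precision=4,suppress=True)
m=cam("wrist");a=np.load('w7c.npy'); c=(m[0],m[1],a[:9].reshape(3,3),a[9:])
p=lambda x,y:(200+x/1.8,y/1.8)
for z in(.027,.031):
  C=onz(c,[p(151,254),p(303,254),p(160,580),p(293,580)],z); print(z,C[:,:2].tolist(), C.mean(0),np.linalg.norm(C[0]-C[2]),np.linalg.norm(C[0]-C[1]),np.linalg.norm(C[2]-C[3]))
  print("yaw",[np.arctan2(-(a-b)[0],(a-b)[1]) for a,b in((C[0],C[2]),(C[1],C[3]))],np.arctan2((C[1]-C[0])[1],(C[1]-C[0])[0]))
  print(onz(c,[p(227,347),p(227,430),p(227,504)],z))
E
```

```text
0.027 [[0.5534507464139647, 0.1548286241596909], [0.6193021237148922, 0.1450599348975933], [0.5308448331273237, -0.0015694900123041922], [0.5964411442985907, -0.011268861942640346]] [0.575  0.0718 0.027 ] 0.15802340786123917 0.06657199998744615 0.06630953065073444
yaw [np.float64(-0.1435466780014488), np.float64(-0.14520726719814975)] -0.14727047920110417
[[0.5805 0.1093 0.027 ]
 [0.575  0.0706 0.027 ]
 [0.5697 0.0338 0.027 ]]
0.031 [[0.5538203304585443, 0.15493923850856856], [0.618863069101689, 0.14529050633919963], [0.5314920122067729, 0.0004616545715883935], [0.596282816869366, -0.009118611465742055]] [0.5751 0.0729 0.031 ] 0.15608291942092556 0.06575451226095927 0.06549526598291151
yaw [np.float64(-0.1435466780014485), np.float64(-0.14520726719814991)] -0.1472704792011047
[[0.5806 0.11   0.031 ]
 [0.5751 0.0717 0.031 ]
 [0.5698 0.0354 0.031 ]]
```

```bash
python3 -c "
from h import *
go([.432,.0055,.12],1.665)"
```

```text
shift [-0.105  -0.1251  0.0831] turn -0.241 t 8.53 opening 0.0916
```

```bash
python3 -m jog '[[[1,-0.026,-0.031,0.01,-0.12],[1,-0.052,-0.062,0.02,-0.24],[1,-0.078,-0.093,0.04,-0.241],[1,-0.105,-0.125,0.06,-0.241],[1,-0.105,-0.125,0.083,-0.241]]]' >/dev/null
python3 -m jog '[[[1,0,0,0,0]]]'
python3 -c "
from h import *
go([.432,.0055,.041],1.665)
im,c=snap('wrist'); im2=im
hsv=cv2.cvtColor(im,cv2.COLOR_BGR2HSV); mk=cv2.inRange(hsv,(8,120,90),(25,255,255))
n,l,s,ce=cv2.connectedComponentsWithStats(mk)
for i in range(1,n):
    if 15<s[i,4]<600 : print(s[i],ce[i],onz(c,[ce[i]],.0655))
"
```

```text
time: 9.03
tool_pos: [0.4281, 0.005, 0.1177]
tool_rot: [-3.134, -0.002, 1.663]
contact_force: [-1.3, -0.1, -0.1]
opening: 0.0918
grip_force: 0.0
shift [-0.      0.0045  0.0767] turn -0.002 t 9.03 opening 0.0918
[284 263   4  12  47] [285.53191489 268.38297872] [[0.41046997 0.00253788 0.0655    ]]
[368 263   5  12  55] [370.10909091 268.74545455] [[0.45553688 0.00664569 0.0655    ]]
[ 83 347   4  16  51] [ 84.43137255 354.15686275] [[ 0.29826361 -0.0612196   0.0655    ]]
[552 346   5  21  58] [554.5        354.70689655] [[ 0.56744563 -0.03530186  0.0655    ]]
```

```bash
python3 -m jog '[[[1,0,0.002,0.04,0],[1,0,0.002,0.077,0],[1,0,0.002,0.077,0],[-0.2,0,0.002,0.077,0],[-0.5,0,0.002,0.077,0]]]' 40
python3 -m jog '[[[-0.5,0,0,0,0],[-0.5,0,0,0,0],[-0.5,0,0,0,0],[-0.5,0,0,0,0],[-0.5,0,0,0,0]]]' 40
```

```text
time: 9.5
tool_pos: [0.4373, 0.0055, 0.0452]
tool_rot: [3.139, 0.001, 1.667]
contact_force: [0.7, -0.4, -0.5]
opening: 0.0829
grip_force: 0.0
time: 9.92
tool_pos: [0.4345, 0.0054, 0.0439]
tool_rot: [-3.14, -0.0, 1.667]
contact_force: [-6.1, -0.7, 5.7]
opening: 0.0563
grip_force: 4.0
```

```bash
python3 -m jog '[[[-1,0,0,0,0],[-1,0,0,0,0],[-1,0,0,-0.03,0],[-1,0,0,-0.07,0],[-1,0,0,-0.1,0]]]' 40
python3 -c "
from h import *
go([.5722,.0521,.14],1.426)"
```

```text
time: 10.33
tool_pos: [0.4354, 0.0054, 0.1452]
tool_rot: [3.141, 0.0, 1.666]
contact_force: [2.3, -0.1, -3.8]
opening: 0.0556
grip_force: 40.0
shift [0.0335 0.1406 0.0053] turn 0.24 t 10.33 opening 0.0556
```

```bash
python3 -m jog '[[[-1,0.008,0.035,0,0.12],[-1,0.016,0.07,0,0.24],[-1,0.025,0.105,0,0.24],[-1,0.0335,0.1406,0,0.24],[-1,0.0335,0.1406,0,0.24]]]' 40 > /dev/null
python3 -m jog '[[[-1,0,0,0,0],[-1,0,0,0,0]]]'
python3 -c "
from h import *
snap('wrist','w8.png')
go([.5722,.0521,.09],1.426)"
```

```text
time: 10.92
tool_pos: [0.5711, 0.0522, 0.1424]
tool_rot: [-3.139, 0.0, 1.427]
contact_force: [-1.1, -0.1, -3.7]
opening: 0.0557
grip_force: 40.0
shift [0.0003 0.0014 0.0527] turn 0.0 t 10.97 opening 0.0555
```

View pics/w8.png

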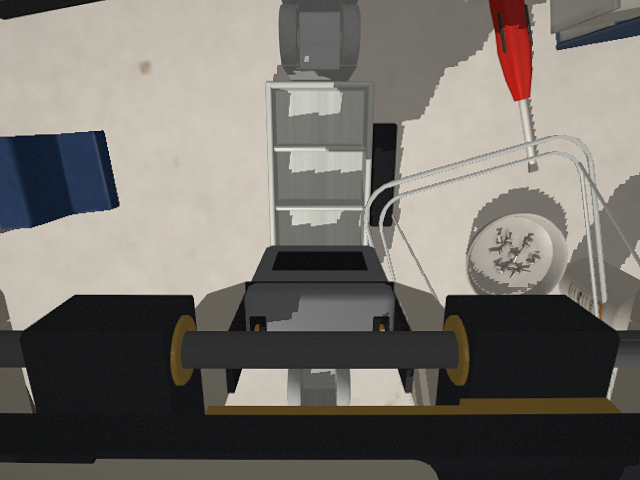

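The pack is held level and squared to the tray, and the bays are visible ahead with divider tops at rows 148 and 208. I check the hand offset from the blades at (258,326) and (381,325).

```bash
python3 -c "
from h import *
im=cv2.imread('pics/w8.png');c=cam('wrist')
C=onz(c,[(258,326),(381,325)],.1424-.044+.065);s=robot.observe();print(C.mean(0)-s['tool_pos'],np.arctan2(*(C[1]-C[0])[1::-1]))
print(onz(c,[(319,148),(319,208)],.027))"
python3 -m jog '[[[-1,0,0.001,0.03,0],[-1,0,0.001,0.045,0],[-1,0,0.001,0.06,0],[-1,0,0.001,0.07,0],[-1,0,0.001,0.075,0]]]' 40
```

```text
[0.00171751 0.0042173  0.02067123] -0.13426404068542597
[[0.57992682 0.10986116 0.027     ]
 [0.57424521 0.07078906 0.027     ]]
time: 11.38
tool_pos: [0.5718, 0.0516, 0.0671]
tool_rot: [-3.139, 0.0, 1.426]
contact_force: [-0.3, 0.6, -3.5]
opening: 0.0557
grip_force: 40.0
```

```bash
python3 -m jog '[[[-1,0,0,0.006,0],[-1,0,0,0.012,0],[-1,0,0,0.016,0],[-1,0,0,0.019,0],[-1,0,0,0.0205,0]]]' 40
python3 -m jog '[[[-1,0,0,0,0]]]'
```

```text
time: 11.8
tool_pos: [0.5728, 0.052, 0.0489]
tool_rot: [-3.141, 0.0, 1.427]
contact_force: [-10.0, -0.1, 23.0]
opening: 0.0556
grip_force: 40.0
time: 11.88
tool_pos: [0.5728, 0.052, 0.049]
tool_rot: [-3.141, 0.0, 1.427]
contact_force: [-6.8, -0.4, 8.7]
opening: 0.0559
grip_force: 40.0
```

```bash
python3 -m jog '[[[0.3,0,0,-0.001,0],[0.6,0,0,-0.001,0],[0.6,0,0,-0.001,0],[0.6,0,0,-0.03,0],[1,0,0,-0.07,0]]]' 40
python3 -m jog '[[[1,0,0,-0.03,0]]]'
python3 -c "
from h import *
im,c=snap('wrist','w9.png')
hsv=cv2.cvtColor(im,cv2.COLOR_BGR2HSV); mk=cv2.inRange(hsv,(8,120,90),(25,255,255))
n,l,s,ce=cv2.connectedComponentsWithStats(mk)
for i in range(1,n):
    if 15<s[i,4]<600 : print(s[i],ce[i],onz(c,[ce[i]],.0695))
go([.4334,-.170,.12],1.62)
"
```

```text
time: 12.3
tool_pos: [0.5714, 0.052, 0.1152]
tool_rot: [-3.135, 0.001, 1.426]
contact_force: [1.0, 0.0, 0.6]
opening: 0.0763
grip_force: 0.0
time: 12.38
tool_pos: [0.574, 0.0519, 0.1498]
tool_rot: [3.14, -0.0, 1.426]
contact_force: [1.0, -0.4, 0.2]
opening: 0.0828
grip_force: 0.0
[278 247   3  13  33] [279.        253.3030303] [[0.55097981 0.05391312 0.0695    ]]
[354 247   4  13  37] [355.18918919 252.89189189] [[0.5964472  0.04754319 0.0695    ]]
[503 369  21  16 115] [510.9826087 376.4      ] [[ 0.68908939 -0.05349021  0.0695    ]]
shift [-0.2403 -0.1109  0.0345] turn -0.193 t 12.43 opening 0.0865
```

```bash
python3 -m jog '[[[1,-0.037,-0.017,-0.01,-0.1],[1,-0.074,-0.034,-0.01,-0.193],[1,-0.11,-0.05,-0.01,-0.193],[1,-0.146,-0.067,-0.01,-0.193],[1,-0.18,-0.083,0,-0.193]]]' >/dev/null
python3 -m jog '[[[1,-0.035,-0.01,0.01,0],[1,-0.062,-0.015,0.02,0],[1,-0.062,-0.015,0.03,0],[1,-0.062,-0.015,0.03,0]]]'
cat >> h.py <<'E'
def blades(z=.0655,f=None):
    im,c=snap('wrist',f)
    hsv=cv2.cvtColor(im,cv2.COLOR_BGR2HSV); mk=cv2.inRange(hsv,(8,120,90),(25,255,255))
    n,l,s,ce=cv2.connectedComponentsWithStats(mk)
    B=[(ce[i],onz(c,[ce[i]],z)[0]) for i in range(1,n) if 12<s[i,4]<600]
    for i,(u,a) in enumerate(B):
        for v,b in B[i+1:]:
            if .038<np.linalg.norm(a-b)<.05:
                if a[0]>b[0]: a,b=b,a
                print("px",u.round(),v.round(),"mid",((a+b)/2).round(4),"yaw",round(np.arctan2(b[1]-a[1],b[0]-a[0]),3),"len",round(np.linalg.norm(a-b),4))
E
python3 -c "
from h import *
blades()
go([.4334,-.170,.041],1.62)"
```

```text
time: 13.18
tool_pos: [0.4524, -0.1782, 0.1162]
tool_rot: [-3.14, -0.001, 1.616]
contact_force: [-0.3, 1.0, -0.5]
opening: 0.0917
grip_force: 0.0
px [239. 252.] [326. 253.] mid [ 0.4333 -0.1706  0.0655] yaw 0.04 len 0.0454
shift [ 0.0082 -0.019   0.076 ] turn -0.002 t 13.23 opening 0.0919
```

```bash
python3 -m jog '[[[1,0.008,-0.019,0,0],[1,0.008,-0.019,0.035,0],[1,0.008,-0.019,0.07,0],[1,0.008,-0.019,0.074,0],[-0.2,0.008,-0.019,0.074,0]]]' 40 >/dev/null
python3 -m jog '[[[-1,0,0,0,0],[-1,0,0,0,0],[-1,0,0,0,0],[-1,0,0,0,0],[-1,0,0,0,0]]]' 40
python3 -m jog '[[[-1,0,0,0,0],[-1,0,0,-0.03,0],[-1,0,0,-0.07,0],[-1,0,0,-0.10,0],[-1,0,0,-0.10,0]]]' 40
python3 -c "
from h import *
go([.5778,.0907,.15],1.426)"
```

```text
time: 14.07
tool_pos: [0.434, -0.17, 0.0446]
tool_rot: [3.141, 0.001, 1.62]
contact_force: [-3.2, -0.9, 2.0]
opening: 0.0564
grip_force: 1.4
time: 14.48
tool_pos: [0.4367, -0.1714, 0.1491]
tool_rot: [3.133, 0.006, 1.619]
contact_force: [1.6, -0.4, -2.2]
opening: 0.0555
grip_force: 40.0
shift [ 0.2549  0.1537 -0.001 ] turn 0.193 t 14.48 opening 0.0555
```

```bash
python3 -m jog '[[[-1,0.03,0.015,-0.02,0.1],[-1,0.065,0.033,-0.025,0.193],[-1,0.1,0.054,-0.025,0.193],[-1,0.135,0.075,-0.025,0.193],[-1,0.17,0.1,-0.025,0.193]]]' 40 >/dev/null
python3 -c "
from h import *
go([.5778,.0907,.15],1.426)"
```

```text
shift [0.0919 0.0405 0.0181] turn -0.0 t 14.9 opening 0.0558
```

```bash
python3 -m jog '[[[-1,0.03,0.013,0,0],[-1,0.06,0.027,0,0],[-1,0.09,0.0405,0.01,0],[-1,0.092,0.0405,0.018,0],[-1,0.092,0.0405,0.018,0]]]' 40 >/dev/null
python3 -m jog '[[[-1,0,0,0,0],[-1,0,0,0,0]]]'
python3 -c "
from h import *
blades(.15-.0446+.0655)
go([.5778,.0907,.0475],1.426)"
```

```text
time: 15.48
tool_pos: [0.5775, 0.088, 0.1505]
tool_rot: [-3.141, 0.001, 1.426]
contact_force: [-0.8, 0.7, -2.0]
opening: 0.0563
grip_force: 40.0
px [175. 352.] [259. 412.] mid [0.5378 0.0738 0.1709] yaw -0.867 len 0.0394
px [257. 329.] [382. 329.] mid [0.5789 0.0909 0.1709] yaw -0.144 len 0.0448
shift [ 0.0029 -0.0003  0.1034] turn -0.001 t 15.53 opening 0.0554
```

```bash
python3 -m jog '[[[-1,0.003,0,0.03,0],[-1,0.003,0,0.06,0],[-1,0.003,0,0.075,0],[-1,0.003,0,0.082,0],[-1,0.003,0,0.088,0]]]' 40
python3 -m jog '[[[-1,0,0,0.005,0],[-1,0,0,0.01,0],[-1,0,0,0.014,0],[-1,0,0,0.0155,0],[-1,0,0,0.0155,0]]]' 40
```

```text
time: 15.95
tool_pos: [0.5785, 0.091, 0.0626]
tool_rot: [-3.142, 0.0, 1.425]
contact_force: [-0.1, -0.1, -2.5]
opening: 0.0557
grip_force: 40.0
time: 16.37
tool_pos: [0.5787, 0.0919, 0.0485]
tool_rot: [3.141, 0.0, 1.427]
contact_force: [-4.1, -0.6, 6.0]
opening: 0.056
grip_force: 40.0
```

```bash
python3 -m jog '[[[0.3,0,0,-0.001,0],[0.6,0,0,-0.001,0],[0.6,0,0,-0.001,0],[0.6,0,0,-0.03,0],[1,0,0,-0.07,0]]]' 40 >/dev/null
python3 -m jog '[[[1,0,0,-0.04,0],[1,0,0,-0.04,0]]]'
python3 -c "
from h import *
blades(.0695)
go([.4445,-.281,.16],1.644)
"
```

```text
time: 16.95
tool_pos: [0.583, 0.0921, 0.1656]
tool_rot: [3.127, -0.003, 1.427]
contact_force: [1.3, -0.1, 0.4]
opening: 0.0883
grip_force: 0.0
px [275. 246.] [346. 246.] mid [0.5796 0.0916 0.0695] yaw -0.145 len 0.0451
px [275. 246.] [276. 304.] mid [0.5543 0.0749 0.0695] yaw 1.42 len 0.0402
px [275. 246.] [344. 303.] mid [0.5736 0.0518 0.0695] yaw -0.143 len 0.0452
px [346. 246.] [344. 303.] mid [0.599  0.0684 0.0695] yaw 1.423 len 0.0402
px [276. 304.] [344. 303.] mid [0.5736 0.0518 0.0695] yaw -0.143 len 0.0452
shift [-0.3889 -0.082   0.0006] turn -0.217 t 17.0 opening 0.0904
```

```bash
python3 -m jog '[[[1,-0.04,-0.008,0,-0.1],[1,-0.08,-0.016,0,-0.217],[1,-0.12,-0.025,0,-0.217],[1,-0.16,-0.034,0,-0.217],[1,-0.2,-0.042,0,-0.217]]]' >/dev/null
python3 -c "
from h import *
go([.4445,-.281,.12],1.644)"
```

```text
shift [-0.1746 -0.0753  0.0364] turn 0.0 t 17.42 opening 0.0916
```

```bash
python3 -m jog '[[[1,-0.035,-0.015,0,0],[1,-0.07,-0.03,0.01,0],[1,-0.105,-0.045,0.02,0],[1,-0.14,-0.06,0.03,0],[1,-0.1746,-0.0753,0.036,0]]]' >/dev/null
python3 -m jog '[[[1,0,0,0,0],[1,0,0,0,0]]]'
python3 -c "
from h import *
blades()
go([.4445,-.281,.044],1.644)"
```

```text
time: 18.0
tool_pos: [0.4446, -0.281, 0.1199]
tool_rot: [-3.14, -0.001, 1.639]
contact_force: [-0.0, 0.7, -0.0]
opening: 0.0917
grip_force: 0.0
px [360. 265.] [276. 266.] mid [ 0.4445 -0.2808  0.0655] yaw 0.084 len 0.0453
shift [-0.0014 -0.0007  0.0763] turn -0.003 t 18.05 opening 0.0916
```

```bash
python3 -m jog '[[[1,0,0,0.035,-0.01],[1,0,0,0.07,-0.01],[1,0,0,0.076,-0.01],[1,0,0,0.076,-0.01],[-0.2,0,0,0.076,-0.01]]]' 40 >/dev/null
python3 -m jog '[[[-1,0,0,0,0],[-1,0,0,0,0],[-1,0,0,0,0],[-1,0,0,0,0],[-1,0,0,0,0]]]' 40
python3 -m jog '[[[-1,0,0,0,0],[-1,0,0,-0.03,0],[-1,0,0,-0.07,0],[-1,0,0,-0.11,0],[-1,0,0,-0.13,0]]]' 40
python3 -c "
from h import *
go([.5835,.1293,.175],1.426); go([.5665,.0135,.175],1.426)"
```

```text
time: 18.88
tool_pos: [0.4455, -0.2797, 0.0458]
tool_rot: [-3.141, 0.001, 1.654]
contact_force: [-3.3, -0.7, 2.0]
opening: 0.0565
grip_force: 1.6
time: 19.3
tool_pos: [0.4469, -0.2804, 0.1795]
tool_rot: [3.137, 0.004, 1.653]
contact_force: [0.3, 0.1, -2.2]
opening: 0.0555
grip_force: 40.0
shift [0.3971 0.1699 0.0036] turn 0.227 t 19.3 opening 0.0555
shift [0.2831 0.1434 0.004 ] turn 0.227 t 19.3 opening 0.0555
```

```bash
python3 -m jog '[[[-1,0.035,0.018,0,0.1],[-1,0.07,0.036,0,0.2],[-1,0.105,0.054,0,0.227],[-1,0.14,0.072,0,0.227],[-1,0.175,0.09,0,0.227]]]' 40 >/dev/null
python3 -c "
from h import *
go([.5665,.0135,.15],1.426)"
```

```text
shift [0.1149 0.0291 0.025 ] turn -0.0 t 19.72 opening 0.0555
```

```bash
python3 -m jog '[[[-1,0.035,0.01,0,0],[-1,0.07,0.02,0,0],[-1,0.105,0.029,0,0],[-1,0.113,0.029,0.02,0],[-1,0.113,0.029,0.025,0]]]' 40 >/dev/null
python3 -m jog '[[[-1,0,0,0,0],[-1,0,0,0,0]]]'
python3 -c "
from h import *
blades(.15-.0458+.0655,'w10.png')
go([.5665,.0135,.0488],1.426)"
```

```text
time: 20.3
tool_pos: [0.5653, 0.0091, 0.1498]
tool_rot: [-3.14, 0.0, 1.426]
contact_force: [-0.5, -0.1, -1.9]
opening: 0.0556
grip_force: 40.0
px [175. 352.] [281. 412.] mid [ 0.5299 -0.0059  0.1697] yaw -0.744 len 0.0465
px [175. 352.] [273. 412.] mid [ 0.5283 -0.0057  0.1697] yaw -0.79 len 0.0439
px [463. 352.] [361. 412.] mid [ 0.5978 -0.0159  0.1697] yaw 0.476 len 0.0452
px [463. 352.] [477. 413.] mid [ 0.5998 -0.0297  0.1697] yaw -0.157 len 0.0449
px [258. 328.] [381. 328.] mid [0.5668 0.0118 0.1697] yaw -0.145 len 0.0445
px [258. 328.] [299. 412.] mid [ 0.5493 -0.0038  0.1697] yaw -1.335 len 0.0388
px [258. 328.] [313. 411.] mid [ 0.552  -0.004   0.1697] yaw -1.21 len 0.0406
px [258. 328.] [328. 411.] mid [ 0.5548 -0.0045  0.1697] yaw -1.096 len 0.044
px [258. 328.] [228. 413.] mid [ 0.5357 -0.0021  0.1697] yaw 1.082 len 0.0387
px [381. 328.] [449. 406.] mid [ 0.6001 -0.0099  0.1697] yaw -1.025 len 0.0434
px [381. 328.] [299. 412.] mid [ 0.5713 -0.0071  0.1697] yaw 0.731 len 0.0469
px [449. 406.] [328. 411.] mid [ 0.5881 -0.0263  0.1697] yaw -0.095 len 0.0466
px [449. 406.] [228. 413.] mid [ 0.5457 -0.0216  0.1697] yaw -0.128 len 0.0386
px [281. 412.] [395. 413.] mid [ 0.5687 -0.025   0.1697] yaw -0.153 len 0.0439
px [313. 411.] [429. 412.] mid [ 0.5814 -0.0265  0.1697] yaw -0.159 len 0.0451
px [328. 411.] [228. 413.] mid [ 0.5457 -0.0216  0.1697] yaw -0.128 len 0.0386
px [361. 412.] [477. 413.] mid [ 0.5998 -0.0297  0.1697] yaw -0.157 len 0.0449
px [273. 412.] [379. 412.] mid [ 0.5641 -0.0243  0.1697] yaw -0.147 len 0.0412
px [273. 412.] [395. 413.] mid [ 0.5671 -0.0248  0.1697] yaw -0.15 len 0.0472
px [379. 412.] [503. 413.] mid [ 0.6083 -0.031   0.1697] yaw -0.156 len 0.0481
px [395. 413.] [503. 413.] mid [ 0.6112 -0.0316  0.1697] yaw -0.154 len 0.0421
shift [0.0048 0.     0.1017] turn -0.001 t 20.35 opening 0.0554
```

```bash
python3 -m jog '[[[-1,0.0047,0,0.03,0],[-1,0.0047,0,0.06,0],[-1,0.0047,0,0.075,0],[-1,0.0047,0,0.082,0],[-1,0.0047,0,0.086,0]]]' 40
python3 -m jog '[[[-1,0,0,0.005,0],[-1,0,0,0.01,0],[-1,0,0,0.014,0],[-1,0,0,0.0155,0],[-1,0,0,0.0155,0]]]' 40
```

```text
time: 20.77
tool_pos: [0.5665, 0.0134, 0.0639]
tool_rot: [-3.141, 0.0, 1.425]
contact_force: [0.8, 0.3, -2.2]
opening: 0.0558
grip_force: 40.0
time: 21.18
tool_pos: [0.5671, 0.0144, 0.0498]
tool_rot: [3.14, 0.0, 1.427]
contact_force: [-2.0, -0.8, 3.7]
opening: 0.0559
grip_force: 40.0
```

```bash
python3 -m jog '[[[0.3,0,0,-0.001,0],[0.6,0,0,-0.001,0],[0.6,0,0,-0.001,0],[0.6,0,0,-0.03,0],[1,0,0,-0.07,0]]]' 40 >/dev/null
python3 -m jog '[[[1,0.03,0,-0.05,0],[1,0.05,0,-0.08,0],[0.3,0.07,0,-0.11,0],[0.3,0.07,0,-0.11,0]]]'
python3 -c "
from h import *
im,c=snap('wrist','w11.png');np.save('w11c.npy',np.r_[c[2].ravel(),c[3]])
go([.455,.23,.2],0)
"
```

```text
time: 21.93
tool_pos: [0.5796, 0.0871, 0.2359]
tool_rot: [3.129, -0.003, 1.429]
contact_force: [0.1, -0.3, 0.9]
opening: 0.0824
grip_force: 0.0
shift [ 0.1248 -0.1433  0.0326] turn 1.429 t 21.98 opening 0.0786
```

View pics/w11.png

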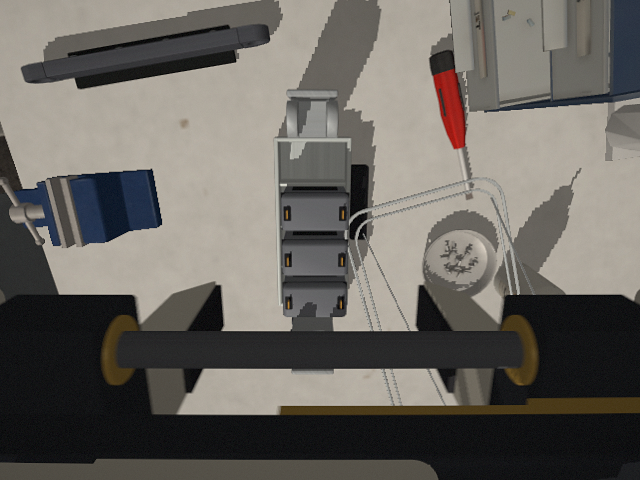

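Three packs stand in bays 2–4. The bar lies from (30,73) to (262,34), standing on its foot.

```bash
python3 -c "
from h import *
m=cam('wrist');a=np.load('w11c.npy'); c=(m[0],m[1],a[:9].reshape(3,3),a[9:])
E=onz(c,[(30,73),(262,34)],.024); print(E,E.mean(0),np.linalg.norm(E[0]-E[1]),np.arctan2(*(E[1]-E[0])[1::-1]))
"
python3 -m jog '[[[0,0.03,-0.03,0,0.12],[0,0.06,-0.06,0,0.24],[0,0.09,-0.09,0,0.36],[0,0.12,-0.12,0,0.48],[0,0.125,-0.143,0.01,0.6]]]' >/dev/null
python3 -m jog '[[[0,0,0,0,0.12],[0,0,0,0,0.24],[0,0,0,0,0.36],[0,0,0,0,0.48],[0,0,0,0,0.6]]]' >/dev/null
python3 -m jog '[[[0,0,0,0.0,0.12],[0,0,0,0.0,0.22],[0,0,0,0.0,0.22],[0,0,0,0,0.22]]]'
python3 -c "
from h import *
im,c=snap('wrist','w12.png');np.save('w12c.npy',np.r_[c[2].ravel(),c[3]])
go([.4566,.2388,.08],0.01)
"
```

```text
[[0.35912597 0.23610266 0.024     ]
 [0.55726376 0.2372423  0.024     ]] [0.45819487 0.23667248 0.024     ] 0.19814106681985727 0.005751695306674659
time: 23.15
tool_pos: [0.4528, 0.2275, 0.2176]
tool_rot: [3.141, 0.002, 0.013]
contact_force: [0.3, -0.0, -0.3]
opening: 0.0458
grip_force: 0.0
shift [ 0.004  -0.0112  0.1378] turn 0.004 t 23.2 opening 0.0458
```

View pics/w12.png

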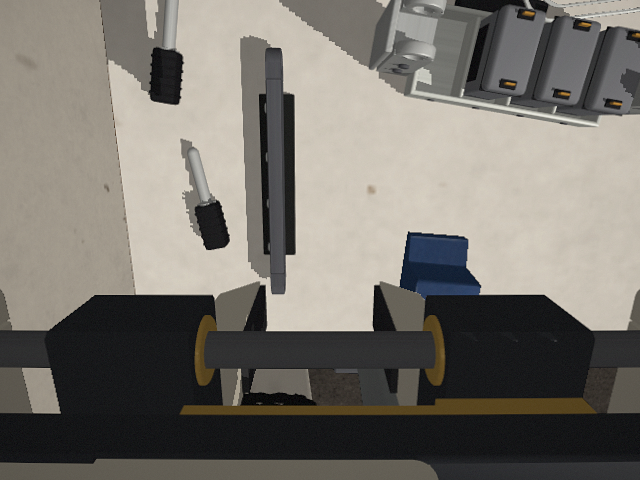

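The bar now appears at u ≈ 275 (ends at (274,48) and (278,292)), off to the left of where I left it, so it may have been knocked. Pins: grips at (167,76) and (212,225). I measure again.

```bash
python3 -c "
from h import *
np.set_printoptions(precision=4,suppress=True)
m=cam('wrist');a=np.load('w12c.npy'); c=(m[0],m[1],a[:9].reshape(3,3),a[9:])
E=onz(c,[(274,50),(278,290)],.024); print(E,E.mean(0),np.linalg.norm(E[0]-E[1]),np.arctan2(*(E[0]-E[1])[1::-1]))
F=onz(c,[(274,100),(277.5,250)],.030); print(F,np.arctan2(*(F[0]-F[1])[1::-1]))
P=onz(c,[(167,76),(172,20),(212,225),(194,152)],.010); print(P)
"

```

```text
[[0.5837 0.2635 0.024 ]
 [0.3802 0.2633 0.024 ]] [0.4819 0.2634 0.024 ] 0.2035415484639494 0.0009268486167849192
[[0.5461 0.2634 0.03  ]
 [0.4208 0.2625 0.03  ]] 0.007377362682322714
[[0.5651 0.3543 0.01  ]
 [0.6074 0.3467 0.01  ]
 [0.4377 0.3243 0.01  ]
 [0.5032 0.3362 0.01  ]]
```

```bash
python3 -m jog '[[[-0.3,0.028,-0.0355,0.035,0.01],[-0.3,0.028,-0.0355,0.075,0.01],[-0.3,0.028,-0.0355,0.11,0.01],[-0.3,0.028,-0.0355,0.138,0.01],[-0.3,0.028,-0.0355,0.138,0.01]]]' >/dev/null
python3 -m jog '[[[-0.3,0,0,0,0]]]'
python3 -c "
from h import *
im,c=snap('wrist','w13.png')
go([.482,.263,.022],0.004)
print(proj(c,[[.483,.263,.03],[.56,.263,.03]]))
g=im.sum(2)
for r in (60,120,180,240): print(r,[int(x) for x in np.where(np.abs(np.diff(g[r].astype(int)))>45)[0] if 240<x<400])
"
```

```text
time: 23.7
tool_pos: [0.4799, 0.2635, 0.0796]
tool_rot: [3.14, 0.004, 0.002]
contact_force: [0.1, -0.2, 0.3]
opening: 0.0321
grip_force: 0.0
shift [0.0006 0.001  0.0595] turn -0.002 t 23.75 opening 0.0321
[[317.68231266 266.5485935 ]
 [317.90750346 113.68507472]]
60 [301, 302, 326, 327]
120 [301, 302, 314, 326, 327]
180 [287, 288, 289, 303, 314, 326, 327, 341, 342]
240 [263, 264, 289, 290, 303, 304, 305, 326, 327, 340, 341, 342]
```

View pics/w13.png

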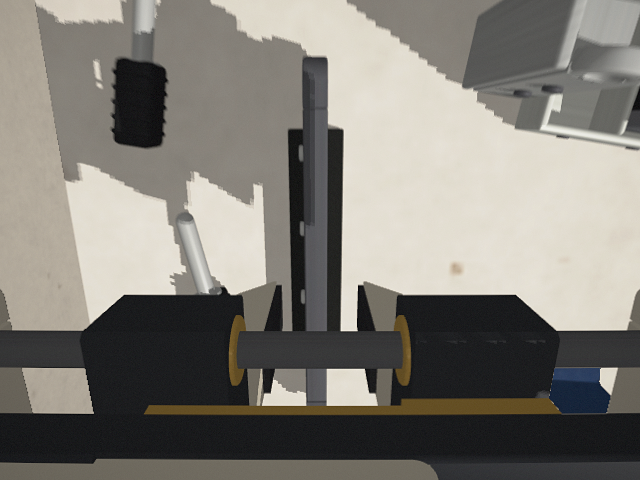

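The bar is nearly centred between the fingers (web 302–327, fingers about 318). I descend and grip.

```bash
python3 -m jog '[[[-0.3,0.001,-0.001,0.03,0],[-0.3,0.001,-0.001,0.058,0],[-0.3,0.001,-0.001,0.058,0],[-0.6,0.001,-0.001,0.058,0],[-1,0.001,-0.001,0.058,0]]]' 40 >/dev/null
python3 -m jog '[[[-1,0,0,0,0],[-1,0,0,0,0],[-1,0,0,0,0],[-1,0,0,0,0],[-1,0,0,0,0]]]' 40
python3 -m jog '[[[-1,0,0,-0.015,0],[-1,0,0,-0.03,0],[-1,0,0,-0.036,0],[-1,0,0,-0.036,0]]]' 40
python3 -c "
from h import *
im,c=snap('wrist','w14.png'); g=im.astype(int).sum(2); print('end now',[(r,g[r,320]) for r in range(20,60,3)])
g=cv2.imread('pics/w5.png').astype(int).sum(2); print('w5',[(r,g[r,320]) for r in range(20,60,3)])
s=robot.observe();print(s['tool_pos'],s['tool_rot'])"
```

```text
time: 24.58
tool_pos: [0.4831, 0.2654, 0.0249]
tool_rot: [-3.14, -0.004, 0.001]
contact_force: [-0.3, -1.8, 7.8]
opening: 0.0116
grip_force: 40.0
time: 24.92
tool_pos: [0.4828, 0.2654, 0.0606]
tool_rot: [-3.14, -0.004, 0.001]
contact_force: [-0.3, -0.5, -2.9]
opening: 0.0113
grip_force: 40.0
end now [(20, np.int64(677)), (23, np.int64(677)), (26, np.int64(680)), (29, np.int64(683)), (32, np.int64(684)), (35, np.int64(683)), (38, np.int64(678)), (41, np.int64(676)), (44, np.int64(284)), (47, np.int64(181)), (50, np.int64(202)), (53, np.int64(209)), (56, np.int64(229)), (59, np.int64(238))]
w5 [(20, np.int64(675)), (23, np.int64(681)), (26, np.int64(680)), (29, np.int64(683)), (32, np.int64(689)), (35, np.int64(194)), (38, np.int64(181)), (41, np.int64(203)), (44, np.int64(221)), (47, np.int64(236)), (50, np.int64(249)), (53, np.int64(258)), (56, np.int64(268)), (59, np.int64(279))]
[0.48219062 0.26511592 0.05947566] [-3.14096175e+00 -1.90789681e-03  7.58885674e-04]
```

```bash
python3 -c "
from h import *
m=cam('wrist');a=np.load('w5c.npy'); c5=(m[0],m[1],a[:9].reshape(3,3),a[9:])
for dz in(.018,.024):
  print(onz(c5,[(320,34.5)],.058-.0225+dz)-[.455,.2333,0], onz(m,[(320,43.5)],.0595-.0249+dz)-robot.observe()['tool_pos'])
go([.48,.22,.2],.0)
"
```

```text
[[1.05789202e-01 7.17169852e-05 5.35000000e-02]] [[ 0.10342336 -0.00138783 -0.00687566]]
[[1.04642042e-01 7.32381975e-05 5.95000000e-02]] [[ 0.10235209 -0.0013819  -0.00087566]]
shift [-0.002   0.045  -0.1406] turn 0.001 t 24.97 opening 0.0114
```

```bash
python3 -m jog '[[[-1,0,0.01,-0.04,0],[-1,0,0.02,-0.08,-0.1],[-1,0,0.03,-0.12,-0.2],[-1,0,0.045,-0.14,-0.3],[-1,0,0.045,-0.14,-0.42]]]' 40 >/dev/null
python3 -m jog '[[[-1,0,0,0,-0.12],[-1,0,0,0,-0.24],[-1,0,0,0,-0.36],[-1,0,0,0,-0.48],[-1,0,0,0,-0.6]]]' 40
python3 -c "
from h import *
go([.5757,.0746,.16],1.4255)"
```

```text
time: 25.8
tool_pos: [0.4813, 0.2197, 0.1975]
tool_rot: [-3.14, 0.002, 1.027]
contact_force: [-0.2, 0.4, -2.8]
opening: 0.0117
grip_force: 40.0
shift [-0.0752  0.156   0.0375] turn -0.399 t 25.8 opening 0.0117
```

```bash
python3 -m jog '[[[-1,-0.015,0.031,0,-0.1],[-1,-0.03,0.062,0,-0.2],[-1,-0.045,0.093,0,-0.3],[-1,-0.06,0.125,0,-0.399],[-1,-0.075,0.156,0.01,-0.399]]]' 40 >/dev/null
python3 -m jog '[[[-1,0,0,0.01,0],[-1,0,0,0.02,0],[-1,0,0,0.028,0],[-1,0,0,0.028,0],[-1,0,0,0.028,0]]]' 40
python3 -c "
from h import *
snap('wrist','w15.png')
go([.5757,.0746,.12],1.4255);go([.5757,.0746,.093],1.4255)"
```

```text
time: 26.63
tool_pos: [0.5746, 0.0755, 0.16]
tool_rot: [-3.14, 0.0, 1.421]
contact_force: [0.3, 0.1, -2.4]
opening: 0.012
grip_force: 40.0
shift [-0.0008  0.0007  0.0407] turn -0.004 t 26.68 opening 0.0119
shift [-0.0008  0.0007  0.0677] turn -0.004 t 26.68 opening 0.0119
```

View pics/w15.png

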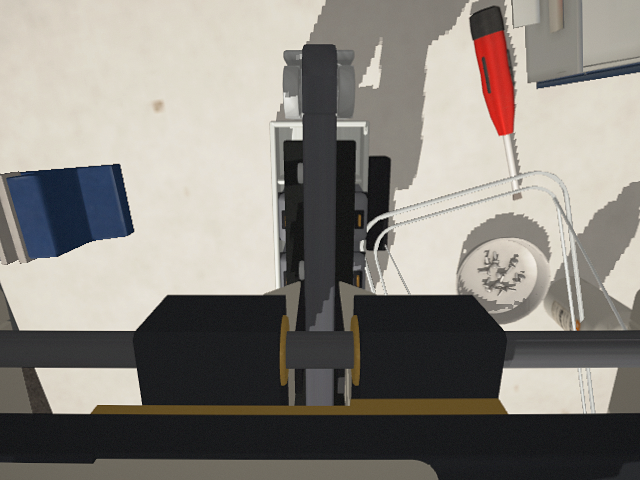

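The bar sits centred between the left ears (285–352, bar at 319). That was my 14th picture, so from here I work from numbers only.

```bash
python3 -m jog '[[[-1,-0.001,0.001,0.02,-0.004],[-1,-0.001,0.001,0.035,-0.004],[-1,-0.001,0.001,0.045,-0.004],[-1,-0.001,0.001,0.052,-0.004],[-1,-0.001,0.001,0.058,-0.004]]]' 40
python3 -m jog '[[[-1,0,0,0.003,0],[-1,0,0,0.006,0],[-1,0,0,0.008,0],[-1,0,0,0.009,0],[-1,0,0,0.009,0]]]' 40
```

```text
time: 27.1
tool_pos: [0.5765, 0.0737, 0.1026]
tool_rot: [3.141, -0.0, 1.424]
contact_force: [-0.2, 1.0, -2.4]
opening: 0.0117
grip_force: 40.0
time: 27.52
tool_pos: [0.5765, 0.0733, 0.0938]
tool_rot: [3.141, 0.0, 1.424]
contact_force: [-0.6, -1.4, -2.0]
opening: 0.0116
grip_force: 40.0
```

```bash
python3 -m jog '[[[-1,0.001,-0.001,0.001,0],[-1,0.001,-0.001,0.002,0],[-1,0.001,-0.001,0.002,0],[-1,0.001,-0.001,0.002,0]]]' 40
python3 -m jog '[[[-0.8,0,0,0,0],[-0.6,0,0,0,0],[-0.3,0,0,0,0],[-0.3,0,0,0,0],[-0.3,0,0,-0.02,0]]]' 40
python3 -m jog '[[[-0.3,0,0,-0.04,0],[-0.3,0,0,-0.08,0],[0,0.03,0,-0.12,0],[0.5,0.03,0,-0.16,0],[0.5,0.03,0,-0.17,0]]]' 40
python3 -m jog '[[[0.5,0,0,0,0]]]'
python3 - <<'E'
from h import *
np.set_printoptions(precision=4,suppress=True)
im,c=snap('wrist','w16.png'); np.save('w16c.npy',np.r_[c[2].ravel(),c[3]])
X=np.array([.9895,-.1445,0]);Y=np.array([.1445,.9895,0]);O=np.array([.575,.0714,0])
g=cv2.cvtColor(im,cv2.COLOR_BGR2GRAY).astype(float)
def scan(p0,p1,n=81,th=22):
    P=np.linspace(p0,p1,n);uv=proj(c,P);v=cv2.remap(g.astype(np.float32),uv[:,0].astype(np.float32)[None],uv[:,1].astype(np.float32)[None],cv2.INTER_LINEAR)[0]
    return v
for y in(.05,.0,-.05):
    v=scan(O+Y*y+X*-.02+[0,0,.098],O+Y*y+X*.02+[0,0,.098],41); print('web top across x -20..20 @y',y,v.astype(int))
v=scan(O+Y*.09+[0,0,.086],O+Y*.125+[0,0,.086],36);print('end + 90..125',v.astype(int))
E
```

```text
time: 27.85
tool_pos: [0.5759, 0.0744, 0.0929]
tool_rot: [3.14, -0.0, 1.424]
contact_force: [-1.8, -0.5, 6.3]
opening: 0.0115
grip_force: 40.0
time: 28.27
tool_pos: [0.5733, 0.0744, 0.1084]
tool_rot: [-3.135, 0.001, 1.424]
contact_force: [-0.3, -0.5, 0.2]
opening: 0.0305
grip_force: 0.0
time: 28.68
tool_pos: [0.5816, 0.1056, 0.2879]
tool_rot: [3.133, -0.002, 1.425]
contact_force: [0.7, 0.4, 1.2]
opening: 0.0477
grip_force: 0.0
time: 28.77
tool_pos: [0.5818, 0.1048, 0.2869]
tool_rot: [3.132, -0.002, 1.425]
contact_force: [0.2, 0.0, -0.5]
opening: 0.0541
grip_force: 0.0
web top across x -20..20 @y 0.05 [205 131  98 100 101 101  99  74  34  27  28  26  28  28  28  40  80  81
  80  78  78  79  82  81  80  80  76  51  17  16  18  16  13  17  21  52
  90  93  97  97  98]
web top across x -20..20 @y 0.0 [118 117 118 118 116 116 115  86  34  29  30  27  27  28  29  49  76  79
  80  79  79  80  82  81  78  78  74  41  12  19  18  18  17  17  19  42
  69  70  90 111 111]
web top across x -20..20 @y -0.05 [117 116 109 113 127 130 130  92  26  28  29  28  27  26  29  54  83  84
  80  80  81  81  80  79  79  80  72  33  17  17  18  19  19  17  23  47
  64  65  67  62  51]
end + 90..125 [ 75  74  77  77  73  70  66  63  60  56  50  46  43  41  60  91  99 105
 110 152 176 170 166 129 106 112 112 113 114 115 114 115 114 115 114 115]
```

```bash
python3 -c "
from h import *
go([.4377,.3243,.2],.18)"
```

```text
shift [ 0.1965 -0.174   0.0831] turn 1.244 t 28.82 opening 0.0583
```

```bash
python3 -m jog '[[[0.5,0.027,-0.025,0,0.12],[0.5,0.054,-0.05,0,0.24],[0.5,0.082,-0.073,0,0.36],[0.5,0.109,-0.097,0,0.48],[0.5,0.137,-0.12,0.02,0.6]]]' >/dev/null
python3 -m jog '[[[0.5,0,0,0,0.12],[0.5,0,0,0,0.24],[0.5,0,0,0,0.36],[0.5,0,0,0,0.48],[0.5,0,0,0,0.6]]]' > /dev/null
python3 -c "
from h import *
go([.4377,.3243,.12],.18)"
```

```text
shift [-0.0268 -0.0756  0.1398] turn 0.039 t 29.65 opening 0.0689
```

```bash
python3 -m jog '[[[0.5,-0.006,-0.019,0.035,0.039],[0.5,-0.012,-0.038,0.07,0.039],[0.5,-0.02,-0.057,0.105,0.039],[0.5,-0.027,-0.0756,0.135,0.039],[0.5,-0.027,-0.0756,0.139,0.039]]]' >/dev/null
python3 -m jog '[[[0.5,0,0,0,0],[0.5,0,0,0,0]]]'
cat >> h.py <<'E'
def grip(x,y,z=.013,f=None,th=75,rad=.045):
    im,c=snap('wrist',f); g=im.max(2); uv0=proj(c,[x,y,z])[0]
    vv,uu=np.where(g<th); P=onz(c,np.c_[uu,vv],z); ok=(np.hypot(P[:,0]-x,P[:,1]-y)<rad)&(vv<330)
    mk=np.zeros(g.shape,np.uint8); mk[vv[ok],uu[ok]]=255
    n,l,s,ce=cv2.connectedComponentsWithStats(mk)
    for i in range(1,n):
        if s[i,4]<300: continue
        v2,u2=np.where(l==i); Q=onz(c,np.c_[u2,v2],z)[:,:2]
        r=cv2.minAreaRect((Q*1000).astype(np.float32)); (w,h),a=r[1],r[2]
        if w<h: a+=90
        a=(np.deg2rad(a)+np.pi/2)%np.pi-np.pi/2
        print("px",s[i],"pred",uv0.round(),"centre",np.round(np.array(r[0])/1000,4),"size",np.round(r[1],1),"yaw",round(a,3))
E
python3 -c "
from h import *
grip(.4377,.3243,f='w17.png')
go([.4377,.3243,.011],.18)"
```

```text
time: 30.23
tool_pos: [0.4388, 0.3241, 0.1228]
tool_rot: [3.141, 0.0, 0.186]
contact_force: [0.5, 0.1, 0.1]
opening: 0.069
grip_force: 0.0
px [ 301  208   32   65 1826] pred [317. 242.] centre [0.4384 0.3244] size [45.  20.8] yaw 0.195
shift [-0.002  -0.0004  0.1128] turn 0.005 t 30.28 opening 0.069
```

```bash
python3 -m jog '[[[0.2,-0.001,0,0.04,-0.009],[0.1,-0.001,0,0.075,-0.009],[0,-0.001,0,0.1,-0.009],[0,-0.001,0,0.11,-0.009],[0,-0.001,0,0.111,-0.009]]]' 40
python3 -m jog '[[[-0.4,0,0,0.001,0],[-0.8,0,0,0.001,0],[-1,0,0,0.001,0],[-1,0,0,0.001,0],[-1,0,0,0.001,0]]]' 40
python3 -m jog '[[[-1,0,0,0,0],[-1,0,0,0,0],[-1,0,0,0,0]]]' 40
```

```text
time: 30.7
tool_pos: [0.4376, 0.3235, 0.0111]
tool_rot: [3.141, 0.001, 0.194]
contact_force: [-0.9, 0.5, 0.8]
opening: 0.0464
grip_force: 0.0
time: 31.12
tool_pos: [0.4381, 0.3248, 0.0121]
tool_rot: [-3.141, -0.002, 0.195]
contact_force: [-0.9, 0.6, 5.5]
opening: 0.0199
grip_force: 40.0
time: 31.37
tool_pos: [0.4381, 0.3248, 0.0122]
tool_rot: [-3.141, -0.002, 0.195]
contact_force: [-1.0, -1.5, 6.2]
opening: 0.0194
grip_force: 40.0
```

```bash
python3 -m jog '[[[-1,0,0,-0.03,0],[-1,0,0,-0.07,0],[-1,0,0,-0.11,0],[-1,0,0,-0.14,0],[-1,0,0,-0.14,0]]]' 40
python3 -c "
from h import *
go([.4758,.1809,.13],-.145)"
```

```text
time: 31.78
tool_pos: [0.4403, 0.3262, 0.1578]
tool_rot: [-3.138, -0.012, 0.195]
contact_force: [1.5, 0.5, -0.2]
opening: 0.0198
grip_force: 40.0
shift [0.0063 0.1495 0.0273] turn 0.34 t 31.78 opening 0.0198
```

```bash
python3 -m jog '[[[-1,0,0.037,0,0.1],[-1,0,0.075,0,0.2],[-1,0.003,0.112,0,0.3],[-1,0.006,0.1495,0.01,0.34],[-1,0.006,0.1495,0.027,0.34]]]' 40 >/dev/null
python3 -m jog '[[[-1,0,0,0.02,0],[-1,0,0,0.04,0],[-1,0,0,0.042,0],[-1,0,0,0.042,0]]]' 40
python3 - <<'E'
from h import *
np.set_printoptions(precision=4,suppress=True)
go([.4758,.1809,.0882],-.145)
im,c=snap('wrist','w18.png'); np.save('w18c.npy',np.r_[c[2].ravel(),c[3]])
s=robot.observe(); p=np.array(s['tool_pos']);Rt=R.from_euler('xyz',s['tool_rot']).as_matrix()
g=im.max(2)
for d in (.03,.045,.06,.075):   # across shank at axis height
    L=[p+Rt@[d,t,.002] for t in np.linspace(-.012,.012,25)]; uv=proj(c,L).round().astype(int); print(d,uv[12],g[uv[:,1],uv[:,0]])
L=[p+Rt@[t,0,.002] for t in np.linspace(.06,.08,21)]; uv=proj(c,L).round().astype(int); print('tip 60..80',g[uv[:,1],uv[:,0]])
E
```

```text
time: 32.53
tool_pos: [0.4711, 0.1786, 0.0807]
tool_rot: [3.14, 0.003, -0.145]
contact_force: [-0.3, -0.4, -0.6]
opening: 0.0198
grip_force: 40.0
shift [ 0.0043 -0.0029 -0.0075] turn -0.0 t 32.53 opening 0.0198
0.03 [315 243] [210 209 206 210 209 210 210 210 211  89  92  94  96  98  96  96  96  92
 103 217 213 213 213 215 213]
0.045 [315 205] [210 209 212 208 208 210 209 210 209  83  93  94  94  99  95  96  96  93
  94 211 209 209 209 213 212]
0.06 [315 166] [207 207 208 210 210 210 208 210 212  89  95  94  95  99  96  96  95  90
  88 212 210 211 209 209 209]
0.075 [315 124] [209 208 209 209 208 208 208 208 207 209 207 211 211 212 212 214 215 214
 213 212 212 212 212 214 210]
tip 60..80 [ 95  96  95  96  96  95  95  96  96  93 142 210 210 211 210 211 211 211
 209 212 211]
```

```bash
python3 -m jog '[[[-1,0.004,-0.003,-0.0075,0],[-1,0.004,-0.003,-0.0075,0],[-1,0.004,-0.003,-0.0075,0],[-1,0.004,-0.003,-0.0075,0]]]' 40
cat >> h.py <<'E'
X=np.array([.9895,-.1445,0]);Y=np.array([.1445,.9895,0]);O=np.array([.575,.0714,0])
def ear(B,f=None):
    im,c=snap('wrist',f); g=im.max(2).astype(int)
    def val(L):
        uv=proj(c,L).round().astype(int); ok=(uv[:,0]>=0)&(uv[:,0]<640)&(uv[:,1]>=0)&(uv[:,1]<480)
        return uv,np.where(ok,g[uv[:,1].clip(0,479),uv[:,0].clip(0,639)],-1)
    for x in(-.024,-.021,-.018,-.014,-.010,0.):
        uv,v=val([B+X*x+Y*t+[0,0,.086] for t in np.linspace(-.025,.025,51)]); print('x',x,uv[25],' '.join(map(str,v)))
    s=robot.observe(); p=np.array(s['tool_pos']);Rt=R.from_euler('xyz',s['tool_rot']).as_matrix()
    uv,v=val([p+Rt@[.05,t,.002] for t in np.linspace(-.012,.012,25)]); print('shank y -12..12',uv[12],v)
    d=p-B; print('tcp rel bracket: x',round(d@X,4),'y',round(d@Y,4),'z',round(d[2],4),'t',s['time'])
E
python3 -c "
from h import *
ear(O+Y*.094,'w19.png')"
```

```text
time: 32.92
tool_pos: [0.477, 0.1815, 0.0902]
tool_rot: [-3.141, -0.002, -0.145]
contact_force: [-0.5, 0.6, -0.3]
opening: 0.0197
grip_force: 40.0
x -0.024 [319  86] 120 121 118 198 202 201 202 201 201 202 203 204 186 214 160 93 88 78 85 95 100 112 87 75 69 67 57 51 92 93 103 97 109 112 127 116 133 112 96 214 214 211 214 210 210 211 210 211 209 207 204
x -0.021 [319  78] 120 121 123 121 120 206 204 204 204 206 206 206 195 215 115 110 110 108 110 112 111 112 110 103 101 100 101 107 109 112 113 110 111 111 112 111 116 128 138 120 111 92 123 123 118 126 151 215 212 209 207
x -0.018 [319  69] 124 123 124 125 124 125 123 126 124 132 144 146 173 138 118 114 108 103 143 86 95 111 122 139 162 171 186 205 216 207 194 178 139 114 115 110 107 133 84 118 133 129 114 109 100 123 121 121 121 121 121
x -0.014 [319  57] 29 31 30 19 103 119 118 119 117 120 121 118 159 171 173 186 191 189 191 192 193 193 186 181 178 172 166 160 155 148 143 136 125 116 109 103 91 90 88 77 75 187 172 163 152 90 122 124 121 123 123
x -0.01 [319  44] 30 30 32 12 114 122 121 121 120 122 121 121 147 187 167 173 176 173 176 179 179 179 175 170 165 160 155 148 143 138 130 120 109 99 92 88 92 99 79 79 96 182 177 170 157 97 120 120 121 121 120
x 0.0 [319  13] 85 84 87 87 85 85 86 87 85 84 47 83 83 83 84 82 84 84 83 84 83 83 84 83 81 79 75 71 71 66 65 61 51 51 44 41 109 91 80 80 145 178 175 168 159 98 117 118 119 120 120
shank y -12..12 [317 195] [211 209 208 208 208 210 212 214 107  94  94  98  97 100  96  96  94  89
 219 215 215 215 213 212 212]
tcp rel bracket: x -0.1131 y 0.0007 z 0.09 t 32.9667
```

```bash
python3 -m jog '[[[-1,0.005,0,0.0015,0],[-1,0.01,0,0.0015,0],[-1,0.015,0,0.0015,0],[-1,0.018,0,0.0015,0],[-1,0.018,0,0.0015,0]]]' 40
python3 -m jog '[[[-1,0.004,0,0,0],[-1,0.008,0,0,0],[-1,0.012,0,0,0],[-1,0.015,0,0,0],[-1,0.015,0,0,0]]]' 40
python3 -c "
from h import *
d=robot.observe()['tool_pos']-(O+Y*.094);print(d@X,d@Y,d[2])"
```

```text
time: 33.38
tool_pos: [0.4953, 0.1784, 0.0878]
tool_rot: [-3.142, -0.001, -0.146]
contact_force: [0.4, -0.6, -1.5]
opening: 0.0195
grip_force: 40.0
time: 33.8
tool_pos: [0.51, 0.1764, 0.0879]
tool_rot: [-3.142, -0.001, -0.145]
contact_force: [0.3, 0.0, 0.5]
opening: 0.0198
grip_force: 40.0
-0.07948068727757109 0.000476988102541191 0.08788746097682563
```

```bash
python3 -m jog '[[[-1,0.004,0,0,0],[-1,0.008,0,0,0],[-1,0.012,0,0,0],[-1,0.015,0,0,0],[-1,0.018,0,0,0]]]' 40
python3 -m jog '[[[-1,0.004,0,0,0],[-1,0.008,0,0,0],[-1,0.012,0,0,0],[-1,0.015,0,0,0],[-1,0.015,0,0,0]]]' 40
python3 -c "
from h import *
d=robot.observe()['tool_pos']-(O+Y*.094);print(d@X,d@Y,d[2])"
```

```text
time: 34.22
tool_pos: [0.5275, 0.1738, 0.0878]
tool_rot: [3.142, -0.0, -0.145]
contact_force: [-0.6, -0.8, -0.8]
opening: 0.0199
grip_force: 40.0
time: 34.63
tool_pos: [0.5426, 0.1716, 0.0878]
tool_rot: [3.142, -0.001, -0.145]
contact_force: [-0.2, 0.4, -1.3]
opening: 0.0194
grip_force: 40.0
-0.04652801527113919 0.0004264283685866854 0.0878334083440483
```

```bash
python3 -m jog '[[[-1,0.003,0,0,0],[-1,0.005,0,0,0],[-1,0.0065,0,0,0],[-1,0.0075,0,0,0],[-1,0.0085,0,0,0]]]' 40
python3 -m jog '[[[-1,0.001,0,0,0],[-1,0.002,0,0,0],[-1,0.002,0,0,0]]]' 40
python3 -c "
from h import *
d=robot.observe()['tool_pos']-(O+Y*.094);print(d@X,d@Y,d[2])"
```

```text
time: 35.05
tool_pos: [0.5497, 0.1706, 0.0878]
tool_rot: [3.141, 0.002, -0.145]
contact_force: [-4.8, 0.6, 1.3]
opening: 0.0195
grip_force: 40.0
time: 35.3
tool_pos: [0.5498, 0.1705, 0.0876]
tool_rot: [3.141, 0.006, -0.145]
contact_force: [-8.6, 2.5, 4.5]
opening: 0.0196
grip_force: 40.0
-0.039298588968939924 0.0004623390462378918 0.08757642898260937
```

```bash
python3 -m jog '[[[-0.6,0,0,0,0],[-0.3,0,0,0,0],[0,0,0,0,0],[0,0,0,0,0],[0,0,0,0,0]]]' 40
python3 -m jog '[[[0,0,0,-0.03,0],[0,0,0,-0.07,0],[0,0,0,-0.11,0],[0.3,0,0,-0.12,0]]]' 40
python3 -c "
from h import *
go([.565,.354,.12],-.178)"
```

```text
time: 35.72
tool_pos: [0.5528, 0.1701, 0.088]
tool_rot: [-3.141, -0.001, -0.145]
contact_force: [0.2, 0.4, 0.1]
opening: 0.0414
grip_force: 0.0
time: 36.05
tool_pos: [0.5552, 0.1706, 0.2147]
tool_rot: [-3.138, -0.011, -0.145]
contact_force: [0.7, -0.3, 0.3]
opening: 0.0494
grip_force: 0.0
shift [-0.0178 -0.1826  0.0951] turn 0.033 t 36.05 opening 0.0494
```

```bash
python3 -m jog '[[[0.5,0,-0.04,0,0],[0.5,-0.005,-0.08,0,0.033],[0.5,-0.01,-0.12,0.02,0.033],[0.5,-0.017,-0.155,0.05,0.033],[0.5,-0.017,-0.183,0.07,0.033]]]' >/dev/null
python3 -m jog '[[[0.5,0,0,0.022,0],[0.5,0,0,0.022,0],[0.5,0,0,0.022,0]]]'
python3 -c "
from h import *
grip(.5651,.3543,f='w20.png')
go([.5651,.3543,.011],-.178)"
```

```text
time: 36.72
tool_pos: [0.5612, 0.3526, 0.115]
tool_rot: [3.139, 0.002, -0.178]
contact_force: [-0.2, -0.9, 1.4]
opening: 0.069
grip_force: 0.0
px [ 296  207   33   65 1933] pred [314. 239.] centre [0.5646 0.3554] size [20.8 43.6] yaw -0.171
shift [ 0.0024 -0.0023  0.1059] turn -0.001 t 36.77 opening 0.0688
```

```bash
python3 -m jog '[[[0.2,0.002,-0.0035,0.04,-0.006],[0.1,0.002,-0.0035,0.075,-0.006],[0,0.002,-0.0035,0.095,-0.006],[0,0.002,-0.0035,0.103,-0.006],[0,0.002,-0.0035,0.104,-0.006]]]' 40
python3 -m jog '[[[-0.4,0,0,0,0],[-0.8,0,0,0,0],[-1,0,0,0,0],[-1,0,0,0,0],[-1,0,0,0,0]]]' 40
python3 -m jog '[[[-1,0,0,0,0],[-1,0,0,0,0],[-1,0,0,0,0]]]' 40
```

```text
time: 37.18
tool_pos: [0.5649, 0.3551, 0.0124]
tool_rot: [3.141, 0.0, -0.174]
contact_force: [-0.7, 0.8, 0.7]
opening: 0.0467
grip_force: 0.0
time: 37.6
tool_pos: [0.5651, 0.3564, 0.0138]
tool_rot: [-3.14, -0.002, -0.172]
contact_force: [-1.6, -0.9, 5.0]
opening: 0.0197
grip_force: 40.0
time: 37.85
tool_pos: [0.5651, 0.3564, 0.0138]
tool_rot: [-3.141, -0.002, -0.172]
contact_force: [-1.4, -1.7, 6.3]
opening: 0.0196
grip_force: 40.0
```

```bash
python3 -m jog '[[[-1,0,0,-0.035,0],[-1,0,0,-0.075,0],[-1,0,0,-0.115,0],[-1,0,0,-0.155,0],[-1,-0.01,0.02,-0.18,0]]]' 40
python3 -m jog '[[[-1,-0.01,0.036,0,0],[-1,-0.02,0.073,0,0],[-1,-0.03,0.11,0,-0.013],[-1,-0.04,0.147,0,-0.027],[-1,-0.05,0.184,0,-0.027]]]' 40
python3 -c "
from h import *
go([.4496,-.0053,.13],-.145)"
```

```text
time: 38.27
tool_pos: [0.5533, 0.3406, 0.1969]
tool_rot: [-3.136, -0.006, -0.171]
contact_force: [-0.2, -0.3, 0.1]
opening: 0.0195
grip_force: 40.0
time: 38.68
tool_pos: [0.4691, 0.1641, 0.1924]
tool_rot: [3.141, -0.0, -0.144]
contact_force: [1.3, -0.2, 0.2]
opening: 0.0196
grip_force: 40.0
shift [0.005  0.1705 0.0625] turn 0.001 t 38.68 opening 0.0196
```

```bash
python3 -m jog '[[[-1,0,0.04,0,0],[-1,0,0.08,0.01,0],[-1,0,0.12,0.03,0],[-1,0.003,0.155,0.05,0],[-1,0.005,0.1705,0.08,0]]]' 40 >/dev/null
python3 -m jog '[[[-1,0,0,0.02,0],[-1,0,0,0.02,0],[-1,0,0,0.02,0],[-1,0,0,0.02,0]]]' 40
python3 -c "
from h import *
ear(O-Y*.094,'w21.png')
go([.4496,-.0053,.0898],-.145)"
```

```text
time: 39.43
tool_pos: [0.4515, -0.0036, 0.0935]
tool_rot: [3.142, -0.002, -0.144]
contact_force: [0.9, 0.2, -1.8]
opening: 0.0198
grip_force: 40.0
x -0.024 [322  91] 206 206 209 211 211 212 212 210 209 209 210 211 215 139 120 128 211 108 110 109 110 108 109 93 96 87 75 55 40 111 112 109 112 109 138 168 212 194 142 88 106 105 74 72 124 68 72 71 74 71 74
x -0.021 [322  83] 208 211 209 212 214 212 210 211 208 165 115 105 90 80 83 112 112 111 111 114 110 113 108 94 87 81 79 84 97 105 106 113 112 113 111 112 128 119 105 103 23 31 110 108 128 127 127 124 127 114 112
x -0.018 [322  74] 210 210 211 211 213 200 138 128 124 89 83 81 156 153 123 119 113 108 118 85 94 107 122 136 146 173 185 205 216 208 193 166 144 116 113 108 107 110 142 114 14 13 35 64 129 128 126 126 124 126 125
x -0.014 [322  62] 206 206 208 207 210 176 168 165 164 114 81 78 91 171 176 186 192 194 190 194 196 193 188 184 178 171 168 162 157 148 142 132 126 118 109 100 92 89 107 68 15 13 55 62 32 15 17 16 18 22 29
x -0.01 [322  50] 208 209 206 205 206 174 172 170 164 104 80 81 78 96 140 167 179 175 177 179 177 179 174 170 164 159 154 149 144 141 129 116 107 101 93 89 98 102 107 84 15 26 59 61 14 18 18 19 17 19 21
x 0.0 [322  20] 204 203 205 206 208 177 171 168 169 110 79 82 73 87 86 86 90 89 90 89 89 87 84 83 83 83 83 82 83 80 83 81 83 82 82 82 83 91 85 85 85 84 86 83 84 84 82 84 81 85 84
shank y -12..12 [316 194] [215 215 216 214 214 215 214 214 211  89  92  97  96  98  97  95  94  93
 133 209 208 208 208 209 208]
tcp rel bracket: x -0.1111 y 0.002 z 0.0938 t 39.4833
shift [-0.0019  0.0021  0.004 ] turn 0.001 t 39.48 opening 0.0195
```

```bash
python3 -m jog '[[[-1,0.004,0.001,0.004,0],[-1,0.008,0.001,0.004,0],[-1,0.012,0.001,0.004,0],[-1,0.016,0.001,0.004,0],[-1,0.016,0.001,0.004,0]]]' 40
python3 -m jog '[[[-1,0.004,0,0,0],[-1,0.008,0,0,0],[-1,0.012,0,0,0],[-1,0.015,0,0,0],[-1,0.015,0,0,0]]]' 40
python3 -c "
from h import *
d=robot.observe()['tool_pos']-(O-Y*.094);print(d@X,d@Y,d[2])"
```

```text
time: 39.9
tool_pos: [0.4676, -0.0074, 0.0887]
tool_rot: [3.141, -0.001, -0.145]
contact_force: [0.8, -0.9, -1.3]
opening: 0.0198
grip_force: 40.0
time: 40.32
tool_pos: [0.482, -0.0096, 0.0884]
tool_rot: [3.141, -0.001, -0.145]
contact_force: [0.5, -0.1, 0.3]
opening: 0.0199
grip_force: 40.0
-0.0802844272894561 0.0003711380664642424 0.08839838337351823
```

```bash
python3 -m jog '[[[-1,0.002,0,-0.0012,0],[-1,0.006,0,-0.0012,0],[-1,0.010,0,-0.0012,0],[-1,0.014,0,-0.0012,0],[-1,0.017,0,-0.0012,0]]]' 40
python3 -m jog '[[[-1,0.004,0,0,0],[-1,0.008,0,0,0],[-1,0.012,0,0,0],[-1,0.016,0,0,0],[-1,0.016,0,0,0]]]' 40
python3 -c "
from h import *
d=robot.observe()['tool_pos']-(O-Y*.094);print(d@X,d@Y,d[2])"
```

```text
time: 40.73
tool_pos: [0.4987, -0.0121, 0.0896]
tool_rot: [3.141, -0.0, -0.145]
contact_force: [0.6, 0.1, -1.8]
opening: 0.0197
grip_force: 40.0
time: 41.15
tool_pos: [0.5148, -0.0144, 0.0896]
tool_rot: [3.141, -0.001, -0.145]
contact_force: [0.4, 0.2, -0.8]
opening: 0.0197
grip_force: 40.0
-0.047141065268856655 0.0003793332575442287 0.08962266573158771
```

```bash
python3 -m jog '[[[-1,0.003,0,0,0],[-1,0.005,0,0,0],[-1,0.007,0,0,0],[-1,0.008,0,0,0],[-1,0.009,0,0,0]]]' 40
python3 -m jog '[[[-1,0.001,0,0,0],[-1,0.002,0,0,0],[-1,0.002,0,0,0]]]' 40
python3 -c "
from h import *
d=robot.observe()['tool_pos']-(O-Y*.094);print(d@X,d@Y,d[2])"
```

```text
time: 41.57
tool_pos: [0.5228, -0.0156, 0.0896]
tool_rot: [3.142, 0.0, -0.145]
contact_force: [-2.9, 0.5, -0.4]
opening: 0.02
grip_force: 40.0
time: 41.82
tool_pos: [0.5229, -0.0155, 0.0893]
tool_rot: [3.141, 0.005, -0.145]
contact_force: [-6.8, 0.6, 3.4]
opening: 0.0196
grip_force: 40.0
-0.03902441110396534 0.00046156338180611945 0.08931639199317075
```

```bash
python3 -m jog '[[[-0.6,0,0,0,0],[-0.3,0,0,0,0],[0,0,0,0,0],[0,0,0,0,0],[0,0,0,0,0]]]' 40
python3 -m jog '[[[0,0,0,-0.03,0],[0,0,0,-0.07,0],[0,0,0,-0.11,0],[0.3,0,0,-0.13,0],[0.3,0,0,-0.13,0]]]' 40
python3 -m jog '[[[0.3,0,0,0,0]]]'
python3 -c "
from h import *
P=O-Y*.094-X*.039; print(P); grip(P[0],P[1],.092,'w22.png',rad=.035)
P=O+Y*.094-X*.039; go([P[0],P[1],.21],-.145)"
```

```text
time: 42.23
tool_pos: [0.5252, -0.0159, 0.0897]
tool_rot: [3.141, -0.001, -0.145]
contact_force: [0.4, -0.1, 0.1]
opening: 0.0416
grip_force: 0.0
time: 42.65
tool_pos: [0.5275, -0.0162, 0.2251]
tool_rot: [3.141, -0.011, -0.145]
contact_force: [0.2, -0.4, 0.3]
opening: 0.055
grip_force: 0.0
time: 42.73
tool_pos: [0.5254, -0.0159, 0.2207]
tool_rot: [3.141, -0.003, -0.145]
contact_force: [0.3, -0.1, -1.1]
opening: 0.058
grip_force: 0.0
[ 0.5228265 -0.0159775  0.       ]
px [ 305  211   28   55 1440] pred [318. 237.] centre [ 0.522 -0.016] size [19.7 40.4] yaw -0.145
shift [-0.0016 -0.1876  0.0092] turn -0.0 t 42.78 opening 0.0598
```

```bash
python3 -m jog '[[[0.3,0,-0.04,0,0],[0.3,0,-0.08,0,0],[0.3,0,-0.12,0,0],[0.3,0,-0.16,0,0],[0.3,0,-0.188,0,0]]]' >/dev/null
python3 -m jog '[[[0.3,0,0,0,0],[0.3,0,0,0,0]]]'
python3 -c "
from h import *
P=O+Y*.094-X*.039; print(P); grip(P[0],P[1],.092,'w23.png',rad=.035)"
```

```text
time: 43.37
tool_pos: [0.551, 0.1714, 0.2172]
tool_rot: [3.14, 0.004, -0.142]
contact_force: [0.4, 0.2, 0.2]
opening: 0.0599
grip_force: 0.0
[0.5499925 0.1700485 0.       ]
px [ 307  208   28   56 1461] pred [320. 235.] centre [0.5494 0.1694] size [19.3 40.7] yaw -0.15
```

```bash
python3 -m jog '[[[0.3,0,0,0,0],[0.3,0,0,0,0],[0.3,0,0,0,0]]]' >/dev/null; python3 -c "
from cell import robot
print(robot.hand_in())"
```

```text
the job is handed in; nothing more can be done
None
```

I handed the job in at about 44 s: three packs (all I could find on the bench) stand in bays 2–4, the bar is back on its saddles, and a pin is fully home through each bracket; the hand-in returned no verdict.

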